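# Clear the finishing bench

## Robot

A 6-joint arm with a two-finger parallel gripper is mounted at the origin on the work surface. World frame = base frame: x ahead of the robot, y to its left, z up, the work surface at z = 0. Lengths are in m, angles in rad, forces in N, time in s.
With the tool pointing down it reaches from about 0.225 to 0.725 m from the base axis. Payload 3.1 kg.
Tool frame: the origin (TCP) lies between the finger pads; the fingertips stand 11 mm ahead of it and the grasp point (between the pads) lies 8 mm behind it; y points along the fingers, z is the direction in which the jaws open and shut, and the axes are right-handed (so a half turn about y gives the same grasp; the last joint's range is limited). The gripper opens to 85 mm and grips with 20 to 120 N. Pads are 22 mm wide; open, the fingers measure 114 mm over their backs; the gripper's body (76 mm by 85 mm) begins 54 mm behind the grasp point. The pads swing forward as they close: fully open they stand 13 mm farther back than shut.
Start: joints at [0.987, 0.048, 0.099, 1.622, 0, 1.443], TCP at [0.231, 0.471, 0.242] pointing down, gripper open.
Joint ranges: [-2.91, 2.91], [-0.99, 1.94], [-1.21, 1.42], [-2.12, 2.29], [-1.49, 1.47], [-3.14, 3.14]. Speed limits (rad/s): [2.79, 2.79, 3.14, 3.14, 3.14, 3.14].

## Interface

Orientations are given as a unit quaternion [w, x, y, z].
In Python, from workcell import ctrl, cams gives the robot as it stands.
- The arm moves only by the tool carry_out, never from a script. Its argument "commands" is text: rows parted by semicolons, each of 7 numbers parted by spaces: the shift along the tool's x, y, z in mm, then the turn, a rotation vector about the tool's x, y, z in rad, then the closure in counts, from 0 (fully open) to 255 (shut). A call has 1 to 8 rows; each row is the pose to reach, as a shift and turn from the pose commanded when the call began, along the tool's axes at that moment; what a row does not reach only later rows make up. A row lasts 1/12 s, in which the tool goes at most 41.7 mm and 7.16 degrees, less where a joint would pass 70% of its speed; a pose out of reach is approached as far as the arm can. A call with a gripper value outside its range is refused whole. The fingers move at their own pace and stop on an object; the grip force is fixed at half the most. Time passes only in rows, so rows that repeat a pose let the fingers close. It gives the time, the measured TCP pose, the force and the opening at its end, in the units of the state.
- ctrl.get_state(): the state, without advancing time (a new reading comes with each control period).
- cams.read_camera(name): name is "scene" or "top" or "wrist"; returns a dict with "image" (400x640x3 uint8, blue, green, red), "depth" (400x640 float32, m along the optical axis (not along the pixel's ray), 0 where there is no reading), "vfov" (degrees; the focal length in pixels is half the picture's height over the tangent of half this angle, whatever the lens; pixels are square), "cx", "cy" (the principal point, pixels), "k1" (the pictures are not rectified: a ray, as slopes to the right and down, at radius r is drawn at 1 + k1 r^2 times it, then the intrinsics apply), "R" (3x3) and "t" (3): a world point X has camera coordinates R X + t. Camera axes: x right, y down, z forward; pixel columns grow to the right and rows downward; lengths in m; the calibration is good to about 2 mm. A picture is of the moment at which its call begins.
- ctrl.job_done(): hands the job in, once; it reports no verdict.
The state is a dict: "time": time; "joint_positions": joint angles; "dq": joint speeds; "joint_efforts": joint torques, N m; "position": TCP position; "orientation": TCP orientation; "ft_force": force on the tool from outside, world axes, zero at the start; "moment": the same for the moment, N m; "opening": finger opening in m.
Only numpy, scipy, OpenCV 4.12 (cv2) and the standard library are available. Lean on these libraries where they do the work, as an engineer would, in place of code of your own. Each camera call takes 0.05 s, during which the arm holds its last target. There are 200 camera calls.

## Task

Clear the finishing bench: pull the upper drawer of the low chest right out, lay every tool on the bench flat in the compartment cut to its outline, and shut the drawer fully again. Stand each wooden sample board on edge in a slot of its own in the drying rack. Leave the glue bottle, the tin and the pencil pot where they are.

Things in the scene. Friction and masses are not known exactly. Their poses are not given: they have to be found in the camera images.
- drawer (a joint): how far the chest's upper drawer is pushed in, m: 0 = right out against its stop, 0.18 = shut. It starts half open (0.06 to 0.095), slides level along the chest's x with about 2 N of friction and stays where it is left. Its inner floor is 66 mm above the bench, its sides 9 mm high; its front panel, 310 mm wide, stands from 58 to 108 mm above the bench. (The lower drawer does not open.)
- chest: low black steel tool chest fixed on the bench, 316 mm wide, 250 deep, 120 high, its front turned roughly to the robot. Origin: bench level, foot of the middle of its front face; x points into the chest (the drawer comes out along -x), y to the left seen from the robot. With the drawer right out, the rear edge of the compartments stands 10 mm in front of the chest's face.
- drawer_pull (a point): middle of the upper drawer's pull: a level orange bar 10 mm thick, 120 mm long along the chest's y, 88 mm above the bench, its centre line 40 mm in front of the drawer's front panel (clear gap behind the bar 35 mm). It can be pinched from above, one finger before and one behind the bar. Moves with the drawer.
- bay_knife: the filling knife's compartment, nearest the drawer front, across the drawer, head to the left. A recess 9 mm deep in a plywood insert; its frame is the one the tool's own frame should coincide with (origin on the felt floor under the handle's middle, x to the head, z up). Handle channel 36 mm wide, x -47 to 33 mm; head recess 74 mm wide, x 33 to 97. Axis 42 mm from the front panel.
- bay_brush: the brush's compartment, at the rear, across the drawer, head to the right; 9 mm deep, frame as for bay_knife. Handle channel 36 mm wide, x -47 to 33 mm; head recess 60 mm wide, x 33 to 97 mm. With the drawer right out its axis is 52 mm from the chest's front face.
- bay_chisel: the chisel's compartment, along the drawer's right-hand edge, front to back, blade towards the chest; 9 mm deep, frame as for bay_knife. Handle channel 38 mm wide, x -53 to 52 mm; blade channel 24 mm wide, x 52 to 116 mm.
- bay_square: the try square's L-shaped compartment, left of the chisel's, stock running front to back; 9 mm deep, frame as for bay_knife. Stock channel 32 mm wide, x -55 to 55 mm; blade recess x 17 to 55 mm, reaching to y = -57 mm (to the right, at the chest end).
- knife: filling knife (putty knife): beech handle 80 x 22 mm, 24 mm high, steel blade 60 mm wide and 4 mm thick at the underside; 130 mm long overall. Origin on the underside, under the middle of the handle; x along the handle towards the blade, z up. 100 g or so.
- brush: flat brush: wooden handle 80 x 22 mm, 24 mm high, steel ferrule and bristles 46 mm wide, 17 mm thick; 130 mm long overall. Origin on the underside, under the middle of the handle; x towards the bristles, z up. 70 g or so.
- chisel: bench chisel: wooden handle 92 x 26 mm, 26 mm high, with a narrow steel blade 12 mm wide, 6 mm thick, 63 mm long at the underside; 155 mm overall. Origin on the underside, under the middle of the handle; x towards the cutting edge, z up. 140 g or so.
- square: small try square: dark wooden stock 96 x 18 mm, 24 mm high, and a steel blade 24 mm wide, 4 mm thick, standing out 41 mm at right angles at one end, flush with the underside. Origin on the underside, under the middle of the stock; x along the stock to the blade end (blade at x = 24 to 48 mm), blade pointing to -y, z up. About 120 g.
- board_a: finish sample board, wood, 90 x 50 x 14 mm, with stain bands; lies flat at the start. Origin at its centre; x along its 90 mm, y along its 50 mm, z through its thickness. About 50 g. Gripped across the 50 mm near one end with the tool tilted 45 degrees, fingers towards the other end, it stands up when the tool is turned half round about its own axis.
- board_b: a second sample board, the same as board_a.
- rack: wooden drying rack fixed on the bench: base 110 x 64 mm, 12 mm thick; four upright walls 6 mm thick, 42 mm wide (along y), tops 48 mm above the bench, leaving three slots 24 mm wide, 30 mm apart along x; each takes one board, which leans a little. Origin at bench level under its middle; x across the slots (roughly away from the robot), y along the slots.
- slot0 (a point): middle of the floor of the slot nearest the robot, 12 mm above the bench.
- slot1 (a point): middle of the floor of the middle slot.
- slot2 (a point): middle of the floor of the slot farthest from the robot.
- glue: bystander: white glue bottle, 60 mm wide, 170 mm high, standing; origin under its middle.
- tin: bystander: metal tin, 90 mm wide, 100 mm high; origin under its middle.
- pencil_pot: bystander: white pot with pencils, 76 mm wide, 155 mm high with the pencils; origin under its middle.

How it is judged:
By the outcome, as a careful person would: the job done as asked, in the order asked, and still so for the second after the job is handed in, with the robot touching nothing.
Of knife, brush, chisel, square, board_a, board_b only 4 to 6 are there at a start; the rules pass over those that are not, and their reading is None.
At some moment in a run one of knife, brush, chisel, square may be knocked a few centimetres aside while the robot is not near it.
It also fails if it takes over 208 s, if anything falls off the work surface, if the arm or the gripper's body presses on something with over 40 N, if the wrist force passes 120 N, or if a joint passes its speed limit or range.

## Working session

There is one attempt and no reset: what is moved stays moved. The work goes in short steps, Python scripts to look and compute and a tool call to move; the robot and the scene stay as the last step left them, time stands still between calls to the robot, and variables do not carry over. Pictures are saved under pics/ and viewed, about 12 in all and at most 16, crops included, and the job is handed in when it is done.

Besides the shell and the picture viewer there is one more tool, called after "Request:" as a command line: name --argument value ..., lists and objects as JSON in quotes. carry_out: Moves the arm, as the interface text tells. Its arguments: {"type":"object","properties":{"commands":{"type":"string"}},"required":["commands"]}

```bash
ls; mkdir -p pics
cat > h.py <<'E'
import numpy as np, cv2
from scipy.spatial.transform import Rotation as Ro
from workcell import ctrl, cams
def snap(n,f=None):
    d=cams.read_camera(n)
    if f: cv2.imwrite('pics/'+f,d['image']); np.savez('pics/'+f[:-4]+'.npz',**{k:v for k,v in d.items()})
    return d
def load(f): return dict(np.load('pics/'+f+'.npz'))
def K(d):
    f=200/np.tan(np.radians(float(d['vfov']))/2); return np.array([[f,0,float(d['cx'])],[0,f,float(d['cy'])],[0,0,1]]),np.array([float(d['k1']),0,0,0])
def world(d,uv,z=None):
    """pixel(s)-> world; on plane z if given, else by depth"""
    k,D=K(d); uv=np.atleast_2d(np.array(uv,float)); 
    s=cv2.undistortPointsIter(uv.reshape(-1,1,2),k,D,None,None,(3,50,1e-10)).reshape(-1,2)
    r=np.c_[s,np.ones(len(s))]; R,t=d['R'],d['t']; c=-R.T@t; w=r@R
    if z is None:
        dep=np.array([d['depth'][int(round(v)),int(round(u))] for u,v in uv]); return c+w*dep[:,None]
    return c+w*((z-c[2])/w[:,2])[:,None]
def pix(d,X):
    k,D=K(d); return cv2.projectPoints(np.atleast_2d(np.array(X,float)),cv2.Rodrigues(d['R'])[0],d['t'],k,D)[0].reshape(-1,2)
def st():
    s=ctrl.get_state(); w,x,y,z=s['orientation']; return s,np.array(s['position']),Ro.from_quat([x,y,z,w])
E
python3 - <<'E'
from h import *
for n in('scene','top'):
    d=snap(n,n+'0.png'); print(n,d['vfov'],d['cx'],d['cy'],d['k1'],-d['R'].T@d['t'],d['R'][2])
s,p,r=st(); print(s); print(r.as_matrix().round(3))
E
```

```text
pics
scene 43.24103602925942 320.5099802994161 201.01937813225456 0.03885854950112584 [ 1.69824727 -0.16178042  1.17091575] [-0.72472178  0.13830002 -0.67501959]
top 48.42381627665806 320.5658176625541 197.09523668479832 0.023079851767265413 [0.30907123 0.05937299 1.3597967 ] [ 0.19642305 -0.00699478 -0.98049429]
{'time': 0.1, 'joint_positions': array([9.87211994e-01, 4.87083376e-02, 9.77478029e-02, 1.62198209e+00,
       3.39783110e-05, 1.44301798e+00]), 'dq': array([-0.00014718, -0.00237427,  0.00335735,  0.00042147,  0.00014364,
        0.00035048]), 'joint_efforts': array([ 3.24865388e-03, -3.39849687e+01,  3.20936716e+01,  1.58004009e-02,
       -2.19607255e-04, -7.26380129e-07]), 'position': array([0.23080029, 0.470967  , 0.24121435]), 'orientation': array([-0.68811509,  0.6895294 , -0.16003577,  0.15948475]), 'ft_force': array([-0.01285429, -0.33715567,  0.36019696]), 'moment': array([-0.02730441, -0.01582459,  0.03758771]), 'opening': 0.08562877051955077}
[[ 0.898 -0.001  0.44 ]
 [-0.44  -0.002  0.898]
 [-0.    -1.    -0.002]]
```

View pics/top0.png

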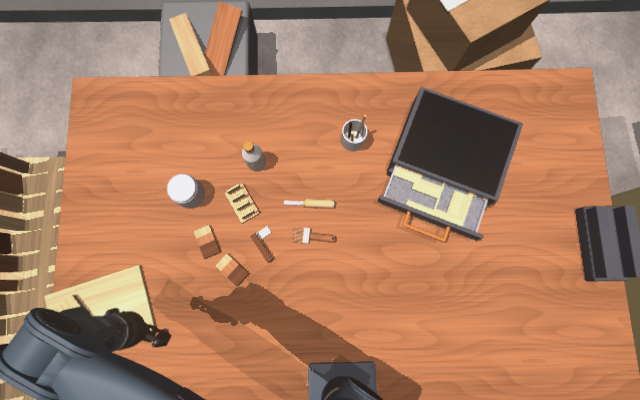

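View pics/scene0.png

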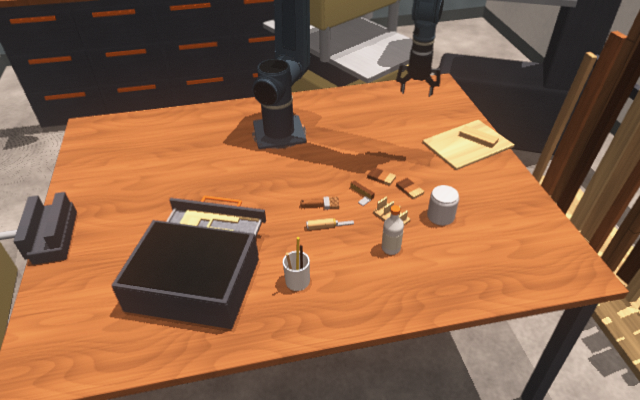

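The top view shows the chest at about (455,145) with its drawer half out and the pull at (425,228). The chisel is at (310,203), the brush at (315,236), the square at (262,243), the boards at (206,241) and (232,267), and the rack at (242,203). There is no knife. Next I'll enlarge crops for measuring.

Run:
```python
from h import *
d=load('top0'); im=d['image']
def crop(n,u0,v0,w,h,s):
    c=cv2.resize(im[v0:v0+h,u0:u0+w],None,fx=s,fy=s,interpolation=cv2.INTER_CUBIC)
    for i in range(0,w,10):
        cv2.line(c,(i*s,0),(i*s,6 if i%50 else 14),(255,255,255),1)
        if i%20==0: cv2.putText(c,str(u0+i),(i*s,22),0,.35,(255,255,255),1)
    for i in range(0,h,10):
        cv2.line(c,(0,i*s),(6,i*s),(255,255,255),1)
        if i%20==0: cv2.putText(c,str(v0+i),(8,i*s+4),0,.35,(255,255,255),1)
    cv2.imwrite('pics/'+n,c)
crop('c1.png',180,180,160,110,5)
crop('c2.png',370,80,160,165-5,3)
```

```text
(no output)
```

View pics/c1.png

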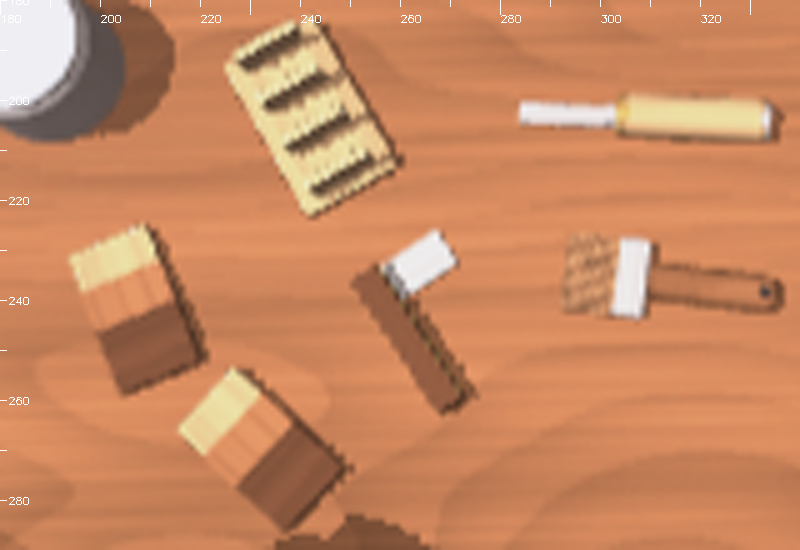

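View pics/c2.png

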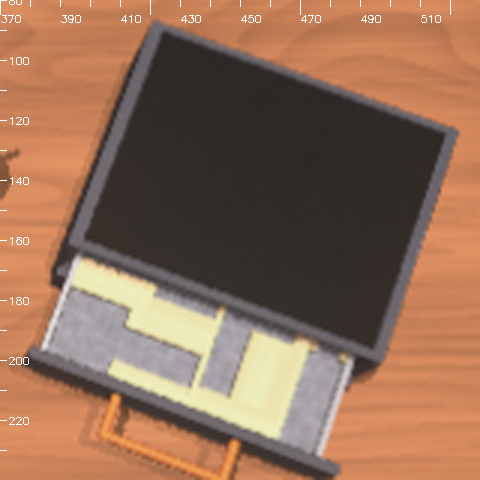

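```bash
cat >> h.py <<'E'
def C(u,v,u0,v0,s): return [u0+(u+.5)/s-.5, v0+(v+.5)/s-.5]
def Rdown(phi): # jaw axis z at angle phi
    c,s=np.cos(phi),np.sin(phi); return Ro.from_matrix(np.array([[s,0,c],[-c,0,s],[0,-1,0]]))
def rows(wps,chain=None,per=8):
    """wps: list of (pos m, Rotation, grip, extra rows). Prints carry_out calls, chained from the current pose."""
    s,p,R=st(); 
    if chain: p,R=chain
    P,Q=p,R; seq=[]
    for (q,r,g,ex) in wps:
        q=np.array(q,float); n=int(np.ceil(max(np.linalg.norm(q-P)/.037,np.degrees((Q.inv()*r).magnitude())/6.2)))
        for i in range(1,n+1): seq.append((P+(q-P)*i/n,Q*Ro.from_rotvec((Q.inv()*r).as_rotvec()*i/n),g))
        seq+= [(q,r,g)]*ex; P,Q=q,r
    while seq:
        b,seq=seq[:per],seq[per:]; o=[]
        for q,r,g in b:
            a=(R.inv().apply(q-p)*1000).round(0 if 0 else 1); w=(R.inv()*r).as_rotvec().round(3)
            o.append(' '.join(f'{x:g}' for x in [*(a+0.),*(w+0.),g]))
        print('; '.join(o)); a=np.array(o[-1].split(),float); p=p+R.apply(a[:3]/1000); R=R*Ro.from_rotvec(a[3:6])
    return p,R
E
python3 - <<'E'
from h import *
d=load('top0'); np.set_printoptions(precision=4,suppress=True)
c1=lambda *a:[C(u,v,180,180,5) for u,v in a]
c2=lambda *a:[C(u,v,370,80,3) for u,v in a]
print('chest top',world(d,c2((153,22),(458,132),(380,362),(70,245)),.12))
print('depth near', [world(d,c2(q))[0] for q in((200,120),(300,200))])
print('panel top', world(d,c2((30,352),(338,472)),.108))
print('bar', world(d,c2((104,434),(225,479)),.088), [world(d,c2(q))[0] for q in((130,445),(165,458))])
print('rack', world(d,c1((303,213),(402,160)),0.0))
print('rack top', world(d,c1((226,66),(315,20),(402,160),(310,215)),0.012))
print('walls', world(d,c1((241,66),(300,32),(266,107),(325,74),(289,149),(348,115),(312,192),(372,157)),.048))
print('A', world(d,c1((70,260),(147,225),(202,355),(125,395)),.014))
print('B', world(d,c1((180,432),(235,370),(345,465),(288,528)),.014))
print('square stock', world(d,c1((353,283),(376,264),(470,393),(447,412)),.024))
print('square blade end', world(d,c1((437,230),(458,263)),.004))
print('chisel handle', world(d,c1((622,115),(770,121)),.026),'tip',world(d,c1((520,112)),.006))
print('brush', world(d,c1((650,280),(775,293)),.024),'tip',world(d,c1((566,274)),.017))
E
```

```text
chest top [[ 0.8861 -0.2557  0.12  ]
 [ 0.7638 -0.545   0.12  ]
 [ 0.5373 -0.4469  0.12  ]
 [ 0.6582 -0.161   0.12  ]]
depth near [array([ 0.7797, -0.2931,  0.1266]), array([ 0.6971, -0.3843,  0.1239])]
panel top [[ 0.5564 -0.1192  0.108 ]
 [ 0.4355 -0.402   0.108 ]]
bar [[ 0.4786 -0.1891  0.088 ]
 [ 0.433  -0.3016  0.088 ]] [array([ 0.4663, -0.2112,  0.0979]), array([ 0.4538, -0.245 ,  0.092 ])]
rack [[0.508  0.2988 0.    ]
 [0.5398 0.2381 0.    ]]
rack top [[0.5991 0.3454 0.012 ]
 [0.6271 0.2909 0.012 ]
 [0.5377 0.2365 0.012 ]
 [0.505  0.2924 0.012 ]]
walls [[0.5911 0.3288 0.048 ]
 [0.6113 0.2937 0.048 ]
 [0.5656 0.3134 0.048 ]
 [0.5851 0.2783 0.048 ]
 [0.5398 0.2992 0.048 ]
 [0.5597 0.2643 0.048 ]
 [0.5135 0.2852 0.048 ]
 [0.5338 0.2497 0.048 ]]
A [[0.4804 0.4368 0.014 ]
 [0.5008 0.3909 0.014 ]
 [0.4212 0.3558 0.014 ]
 [0.3984 0.4012 0.014 ]]
B [[0.3757 0.3678 0.014 ]
 [0.4118 0.3358 0.014 ]
 [0.354  0.2693 0.014 ]
 [0.318  0.3026 0.014 ]]
square stock [[0.4614 0.264  0.024 ]
 [0.4726 0.2503 0.024 ]
 [0.3942 0.1938 0.024 ]
 [0.3833 0.2075 0.024 ]]
square blade end [[0.4951 0.2159 0.004 ]
 [0.4745 0.2031 0.004 ]]
chisel handle [[0.5602 0.1008 0.026 ]
 [0.5546 0.0106 0.026 ]] tip [[0.5673 0.1645 0.006 ]]
brush [[0.4592 0.0855 0.024 ]
 [0.4497 0.0105 0.024 ]] tip [[0.4648 0.1364 0.017 ]]
```

Run:
```python
from h import *
R=Rdown(np.radians(-22.9))
print(rows([([.456,-.245,.22],R,165,0),([.456,-.245,.15],R,165,2)]))
```

```text
24.6 1.1 -25.9 0 0.072 0 165; 49.3 2.1 -51.8 0 0.144 0 165; 73.9 3.2 -77.7 0 0.216 0 165; 98.5 4.2 -103.6 0 0.289 0 165; 123.2 5.3 -129.5 0 0.361 0 165; 147.8 6.3 -155.3 0.001 0.433 0 165; 172.5 7.4 -181.2 0.001 0.505 0 165; 197.1 8.5 -207.1 0.001 0.577 0.001 165
34.8 1 -8.3 0 0.072 0 165; 69.6 2 -16.5 0 0.144 0 165; 104.3 3 -24.8 0 0.216 0 165; 139.1 4 -33.1 0 0.289 0 165; 173.9 5 -41.3 0 0.361 0 165; 208.6 6 -49.6 0.001 0.433 0 165; 243.4 7 -57.8 0.001 0.505 0 165; 278.2 8 -66.1 0.001 0.577 0 165
33.6 1 12 0 0.072 0 165; 67.3 2.1 24.1 0 0.144 0 165; 100.9 3.1 36.1 0 0.216 0 165; 134.6 4.1 48.2 0 0.289 0 165; 168.2 5.1 60.2 0 0.361 0 165; 168.2 40.1 60.2 0 0.361 0 165; 168.2 75.1 60.2 0 0.361 0 165; 168.2 75.1 60.2 0 0.361 0 165
0 0 0.1 0 0 0 165
(array([ 0.45604758, -0.24500888,  0.14999462]), Rotation.from_matrix(array([[-3.89428168e-01, -3.12646435e-04,  9.21056787e-01],
                            [-9.21056807e-01, -1.35349459e-04, -3.89428222e-01],
                            [ 2.46417883e-04, -9.99999942e-01, -2.35256235e-04]])))
```

Request:
carry_out --commands "25 1 -26 0 0.072 0 165; 49 2 -52 0 0.144 0 165; 74 3 -78 0 0.216 0 165; 98 4 -104 0 0.289 0 165; 123 5 -130 0 0.361 0 165; 148 6 -155 0 0.433 0 165; 172 7 -181 0 0.505 0 165; 197 8 -207 0 0.577 0 165"

```text
time: 0.77
position: [0.3166, 0.1972, 0.2338]
orientation: [-0.614, 0.615, -0.35, 0.35]
ft_force: [0.5, 0.2, 0.7]
opening: 0.0301
```

Request:
carry_out --commands "35 1 -8 0 0.072 0 165; 70 2 -17 0 0.144 0 165; 104 3 -25 0 0.216 0 165; 139 4 -33 0 0.289 0 165; 174 5 -41 0 0.361 0 165; 209 6 -50 0 0.433 0 165; 243 7 -58 0 0.505 0 165; 278 8 -66 0 0.577 0 165"

```text
time: 1.43
position: [0.4024, -0.0755, 0.2259]
orientation: [0.489, -0.489, 0.511, -0.51]
ft_force: [0.8, 0.4, -0.8]
opening: 0.0302
```

Request:
carry_out --commands "34 1 12 0 0.072 0 165; 67 2 24 0 0.144 0 165; 101 3 36 0 0.216 0 165; 135 4 48 0 0.289 0 165; 168 5 60 0 0.361 0 165; 168 40 60 0 0.361 0 165; 168 75 60 0 0.361 0 165; 168 75 60 0 0.361 0 165"

```text
time: 2.1
position: [0.4495, -0.2401, 0.1401]
orientation: [0.388, -0.393, 0.597, -0.583]
ft_force: [-2.1, 1.2, -3.0]
opening: 0.0303
```

Run:
```python
from h import *
np.set_printoptions(precision=4,suppress=True)
d=snap('wrist','w1.png'); s,p,r=st(); print(p,r.as_matrix(),s['dq'])
print(-d['R'].T@d['t'],d['R'][2], pix(d,[p,[.4558,-.2454,.088]]))
```

```text
[ 0.4513 -0.241   0.1445] [[-0.39   -0.0126  0.9207]
 [-0.9208  0.0091 -0.3899]
 [-0.0034 -0.9999 -0.0151]] [ 0.0142 -0.0504  0.1381  0.0187  0.0012  0.0003]
[ 0.4783 -0.1827  0.2702] [-0.1203 -0.2294 -0.9659] [[318.4223 258.039 ]
 [328.1703 223.4018]]
```

View pics/w1.png

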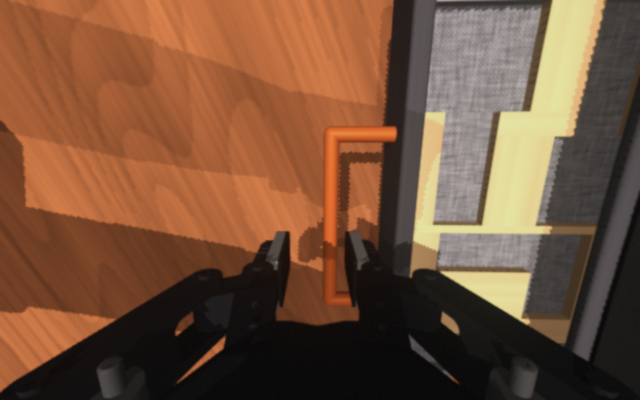

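The wrist view shows the bar from (331,133) to (329,300), between the fingertips at columns 285 and 350. I'll centre on it and go down.

Run:
```python
from h import *
np.set_printoptions(precision=4,suppress=True)
d=load('w1'); b=world(d,[[331,133],[330,300]],.088); m=b.mean(0); y=b[0]-b[1]; yaw=np.arctan2(-y[0],y[1]); print(b,m,np.linalg.norm(y),np.degrees(yaw))
R=Rdown(yaw); 
m=.5*m+.5*np.array([.4558,-.2454,.088])
rows([([m[0],m[1],.12],R,165,1),([m[0],m[1],.080],R,165,4)])
```

```text
[[ 0.4808 -0.1896  0.088 ]
 [ 0.4338 -0.3021  0.088 ]] [ 0.4573 -0.2459  0.088 ] 0.12187843764942163 -22.640913765093448
2.4 24.3 7 0.015 -0.005 -0.003 165; 2.4 24.3 7 0.015 -0.005 -0.003 165; 2.4 44.3 7.3 0.015 -0.005 -0.003 165; 2.5 64.3 7.6 0.015 -0.005 -0.003 165; 2.5 64.3 7.6 0.015 -0.005 -0.003 165; 2.5 64.3 7.6 0.015 -0.005 -0.003 165; 2.5 64.3 7.6 0.015 -0.005 -0.003 165; 2.5 64.3 7.6 0.015 -0.005 -0.003 165
```

Request:
carry_out --commands "0 30 1 0 -0.003 0 165; 0 50 1 0 -0.003 0 165; 0 70 1 0 -0.003 0 165; 0 70 1 0 -0.003 0 165; 0 70 1 0 -0.003 0 165; 0 70 1 0 -0.003 0 255; 0 70 1 0 -0.003 0 255; 0 70 1 0 -0.003 0 255"

```text
time: 2.82
position: [0.4585, -0.2452, 0.0846]
orientation: [-0.392, 0.391, -0.587, 0.59]
ft_force: [-1.5, 1.3, 6.5]
opening: 0.008
```

Request:
carry_out --commands "0 0 0 0 0 0 255; 0 0 0 0 0 0 255; 0 0 0 0 0 0 255; 0 0 0 0 0 0 255"

```text
time: 3.15
position: [0.4585, -0.2452, 0.0846]
orientation: [-0.392, 0.391, -0.587, 0.59]
ft_force: [-1.2, 1.6, 6.6]
opening: 0.0079
```

Request:
carry_out --commands "0 0 -12 0 0 0 255; 0 0 -24 0 0 0 255; 0 0 -36 0 0 0 255; 0 0 -45 0 0 0 255; 0 0 -52 0 0 0 255; 0 0 -56 0 0 0 255; 0 0 -58 0 0 0 255; 0 0 -58 0 0 0 255"

```text
time: 3.82
position: [0.4055, -0.2227, 0.0846]
orientation: [-0.393, 0.39, -0.587, 0.591]
ft_force: [1.1, 1.6, 7.9]
opening: 0.0076
```

Request:
carry_out --commands "0 0 -2 0 0 0 255; 0 0 -4 0 0 0 255; 0 0 -6 0 0 0 255; 0 0 -8 0 0 0 255; 0 0 -10 0 0 0 255; 0 0 -12 0 0 0 255; 0 0 -12 0 0 0 255; 0 0 -12 0 0 0 255"

```text
time: 4.48
position: [0.3948, -0.2182, 0.0846]
orientation: [-0.393, 0.39, -0.587, 0.591]
ft_force: [1.2, 2.2, 8.2]
opening: 0.0079
```

Request:
carry_out --commands "0 0 -1 0 0 0 255; 0 0 -2 0 0 0 255; 0 0 -3 0 0 0 255; 0 0 -4 0 0 0 255; 0 0 -5 0 0 0 255; 0 0 -6 0 0 0 255; 0 0 -6 0 0 0 255; 0 0 -6 0 0 0 255"

```text
time: 5.15
position: [0.3895, -0.216, 0.0846]
orientation: [-0.393, 0.39, -0.587, 0.591]
ft_force: [1.8, 1.7, 7.0]
opening: 0.0077
```

Request:
carry_out --commands "0 0 -1 0 0 0 255; 0 0 -2 0 0 0 255; 0 0 -3 0 0 0 255; 0 0 -4 0 0 0 255; 0 0 -5 0 0 0 255; 0 0 -6 0 0 0 255; 0 0 -6 0 0 0 255; 0 0 -6 0 0 0 255"

```text
time: 5.82
position: [0.3851, -0.214, 0.0846]
orientation: [-0.394, 0.39, -0.586, 0.592]
ft_force: [4.7, 0.9, 5.7]
opening: 0.0074
```

Request:
carry_out --commands "0 0 -1 0 0 0 255; 0 0 -2 0 0 0 255; 0 0 -3 0 0 0 255; 0 0 -4 0 0 0 255; 0 0 -5 0 0 0 255; 0 0 -5 0 0 0 255; 0 0 -5 0 0 0 255; 0 0 -5 0 0 0 255"

```text
time: 6.48
position: [0.385, -0.2141, 0.0847]
orientation: [-0.396, 0.387, -0.583, 0.594]
ft_force: [17.3, -3.1, -5.1]
opening: 0.008
```

Request:
carry_out --commands "0 0 6 0 0 0 255; 0 0 6 0 0 0 165; 0 0 6 0 0 0 165; 0 0 6 0 0 0 165; 0 -35 6 0 0 0 165; 0 -70 6 0 0 0 165; 0 -105 6 0 0 0 165; 0 -140 6 0 0 0 165"

```text
time: 7.15
position: [0.3812, -0.2125, 0.2219]
orientation: [0.391, -0.392, 0.59, -0.588]
ft_force: [0.6, -0.0, 0.2]
opening: 0.0302
```

Run:
```python
from h import *
d=snap('top','top1.png'); im=d['image']
s,p,r=st(); print(p,s['ft_force'])
c=np.vstack([cv2.resize(im[120:280,360:520],None,fx=3,fy=3,interpolation=cv2.INTER_CUBIC)])
e=cv2.resize(im[180:290,180:345],None,fx=3,fy=3,interpolation=cv2.INTER_CUBIC)
o=np.zeros((480,800,3),np.uint8); o[:,:480]=c; o[:330,480:]=e[:,:320]; cv2.imwrite('pics/c3.png',o)
```

```text
[ 0.38406077 -0.21474435  0.230145  ] [ 1.51141894 -1.43518589  5.21017313]
```

View pics/c3.png

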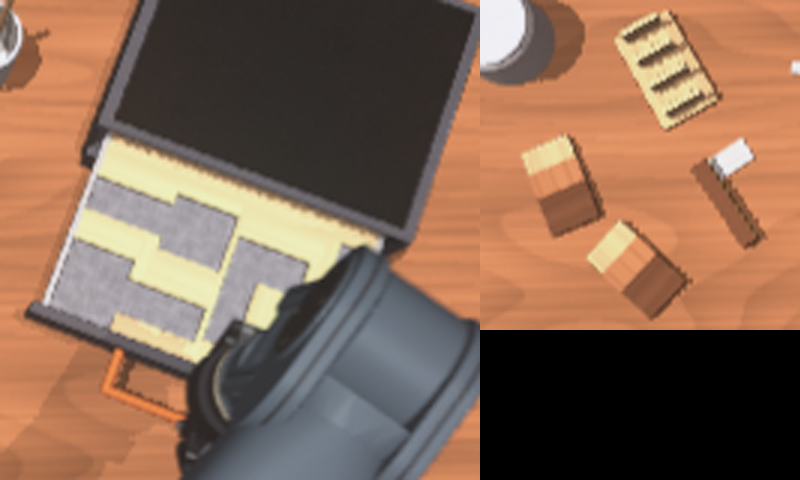

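Run:
```python
from h import *
R=Rdown(np.radians(-6.8))
rows([([.45,.049,.23],R,150,1)])
```

```text
-33.6 -0.1 -5.2 -0.001 -0.035 0.001 150; -67.2 -0.3 -10.3 -0.003 -0.07 0.001 150; -100.8 -0.4 -15.5 -0.004 -0.104 0.002 150; -134.4 -0.6 -20.6 -0.005 -0.139 0.002 150; -167.9 -0.7 -25.8 -0.006 -0.174 0.003 150; -201.5 -0.9 -30.9 -0.008 -0.209 0.004 150; -235.1 -1 -36.1 -0.009 -0.244 0.004 150; -268.7 -1.2 -41.2 -0.01 -0.279 0.005 150
0 0 0 0 0 0 150
```

Request:
carry_out --commands "-34 0 -5 0 -0.035 0 150; -67 0 -10 0 -0.07 0 150; -101 0 -15 0 -0.104 0 150; -134 0 -21 0 -0.139 0 150; -168 0 -26 0 -0.174 0 150; -201 0 -31 0 -0.209 0 150; -235 0 -36 0 -0.244 0 150; -269 -1 -41 0 -0.28 0 150"

```text
time: 7.87
position: [0.4479, 0.0523, 0.2216]
orientation: [0.47, -0.471, 0.528, -0.528]
ft_force: [0.5, -0.2, 0.2]
opening: 0.0352
```

Request:
carry_out --commands "0 0 0 0 0 0 150; 0 0 0 0 0 0 150; 0 0 0 0 0 0 150; 0 0 0 0 0 0 150"

```text
time: 8.2
position: [0.448, 0.0498, 0.222]
orientation: [0.469, -0.47, 0.529, -0.529]
ft_force: [0.0, -0.3, 0.8]
opening: 0.0352
```

Run:
```python
from h import *
np.set_printoptions(precision=4,suppress=True)
d=snap('wrist','w2.png'); t=snap('top','top2.png')
s,p,r=st(); print(p,r.as_matrix()[:,2],s['opening'])
print(pix(d,[p,[.4543,.0486,.024],[.4648,.1364,.01]]))
c=cv2.resize(t['image'][130:250,370:500],None,fx=3,fy=3,interpolation=cv2.INTER_CUBIC)
o=np.zeros((400,800,3),np.uint8); o[:,:410]=cv2.resize(d['image'],None,fx=.64,fy=.64)[:0].shape[0] or 0
o[:360,:390]=c; o[:256,390:]=cv2.resize(d['image'],(410,256)); cv2.imwrite('pics/c4.png',o)
```

```text
[0.4482 0.0496 0.2222] [ 0.9929 -0.1192 -0.0003] 0.03510479993583037
[[315.9829 254.0067]
 [322.0109 178.9288]
 [322.1737 101.6657]]
```

View pics/c4.png

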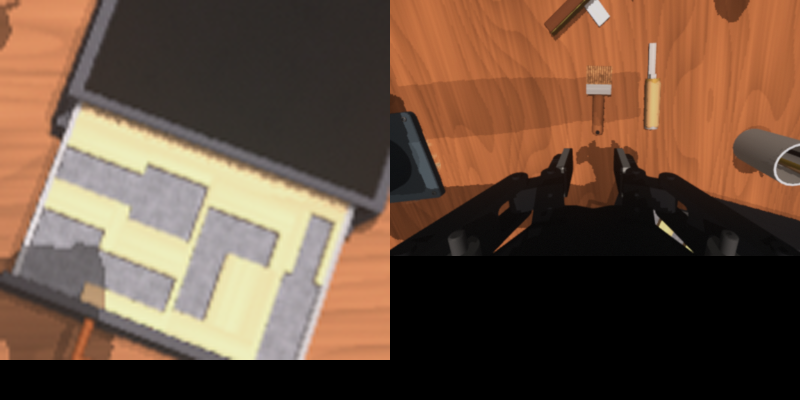

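Run:
```python
from h import *
np.set_printoptions(precision=4,suppress=True)
d=load('top2'); c=lambda *a:[C(u,v,370,130,3) for u,v in a]
yaw=np.radians(-22.9); X=np.array([np.cos(yaw),np.sin(yaw)]); Y=np.array([-X[1],X[0]]); O=np.array([.5962,-.3036])
def ch(*a,z=.075):
    w=world(d,c(*a),z)[:,:2]-O; return np.c_[w@X,w@Y]
print('brush',ch((72,148),(148,164),(208,186),(191,242),(128,219),(57,180)))
print('sq',ch((210,207),(279,234),(270,268),(175,308),(207,320)))
print('chis',ch((313,214),(334,222),(287,268),(258,346),(300,357)))
print('sides',ch((75,108),(353,205),(15,275)),'rear edge')
print('chest',ch((100,2),(75,92),(380,203),z=.12))
w=load('w2'); f=lambda u,v:[(u-390)*640/410,v*400/256]
a=world(w,[f(599,133),f(598.5,98)],.024); b=world(w,[f(598.5,66)],.01); print('brush',a,b)
print('chisel',world(w,[f(653.5,128),f(653,79)],.026),world(w,[f(652.5,43)],.006))
```

```text
brush [[-0.034   0.1328]
 [-0.0217  0.0576]
 [-0.0209 -0.0044]
 [-0.08   -0.0069]
 [-0.0811  0.0577]
 [-0.07    0.1355]]
sq [[-0.0402 -0.013 ]
 [-0.0409 -0.084 ]
 [-0.076  -0.0863]
 [-0.147  -0.0134]
 [-0.1466 -0.0457]]
chis [[-0.0097 -0.1086]
 [-0.0098 -0.13  ]
 [-0.07   -0.1015]
 [-0.1523 -0.0991]
 [-0.1475 -0.1396]]
sides [[ 0.0056  0.1439]
 [ 0.0132 -0.1421]
 [-0.1739  0.1413]] rear edge
chest [[ 0.101   0.1602]
 [ 0.0062  0.152 ]
 [ 0.0098 -0.1523]]
brush [[0.4553 0.012  0.024 ]
 [0.4618 0.0786 0.024 ]] [[0.4684 0.1344 0.01  ]]
chisel [[0.5589 0.0103 0.026 ]
 [0.5606 0.1003 0.026 ]] [[0.5679 0.1613 0.006 ]]
```

```bash
cat >> h.py <<'E'
yaw=np.radians(-22.9); CX=np.array([np.cos(yaw),np.sin(yaw)]); CY=np.array([-CX[1],CX[0]]); CO=np.array([.5962,-.3036])
def chest(x,y,z): return np.r_[CO+x*CX+y*CY,z]
BAY=dict(brush=(-.052,.0895),square=(-.0945,-.029),chisel=(-.1245,-.1195))
E
python3 - <<'E'
from h import *
R=Rdown(np.radians(-6.5)); g=[.457,.0505]
print(chest(*BAY['brush'],.2))
c=rows([([*g,.10],R,80,0),([*g,.022],R,80,2)]); print()
c=rows([([*g,.022],R,255,5)],c); print()
c=rows([([*g,.20],R,255,2)],c)
E
```

```text
[ 0.58312495 -0.20091946  0.2       ]
-0.5 30.5 2.2 0 -0.002 0 80; -1 61.1 4.3 0 -0.003 0 80; -1.5 91.6 6.5 0 -0.005 0 80; -1.9 122.2 8.6 0 -0.006 0 80; -2 148.2 8.7 0 -0.006 0 80; -2 174.2 8.7 0 -0.006 0 80; -2 200.2 8.7 0 -0.006 0 80; -2 200.2 8.7 0 -0.006 0 80
0 0 0 0 0 0 80

0 0 0 0 0 0 255; 0 0 0 0 0 0 255; 0 0 0 0 0 0 255; 0 0 0 0 0 0 255; 0 0 0 0 0 0 255; 0 0 0 0 0 0 255

0 -35.6 0 0 0 0 255; 0 -71.2 0 0 0 0 255; 0.1 -106.8 -0.1 0 0 0 255; 0.1 -142.4 -0.1 0 0 0 255; 0.1 -178 -0.1 0 0 0 255; 0.1 -178 -0.1 0 0 0 255; 0.1 -178 -0.1 0 0 0 255
```

Request:
carry_out --commands "0 30 2 0 -0.006 0 80; -1 61 4 0 -0.006 0 80; -1 92 6 0 -0.006 0 80; -2 122 9 0 -0.006 0 80; -2 148 9 0 -0.006 0 80; -2 174 9 0 -0.006 0 80; -2 200 9 0 -0.006 0 80; -2 200 9 0 -0.006 0 80"

```text
time: 8.97
position: [0.4524, 0.0508, 0.0167]
orientation: [0.468, -0.474, 0.53, -0.525]
ft_force: [-1.1, -0.2, -0.4]
opening: 0.0583
```

Request:
carry_out --commands "0 0 0 0 0 0 80; 0 0 0 0 0 0 80; 0 0 0 0 0 0 255; 0 0 0 0 0 0 255; 0 0 0 0 0 0 255; 0 0 0 0 0 0 255; 0 0 0 0 0 0 255; 0 0 0 0 0 0 255"

```text
time: 9.63
position: [0.4594, 0.0518, 0.0244]
orientation: [-0.472, 0.471, -0.526, 0.528]
ft_force: [-0.5, -1.4, 6.7]
opening: 0.0199
```

Request:
carry_out --commands "0 -30 0 0 0 0 255; 0 -65 0 0 0 0 255; 0 -100 0 0 0 0 255; 0 -140 0 0 0 0 255; 0 -178 0 0 0 0 255; 0 -178 0 0 0 0 255; 0 -178 0 0 0 0 255; 0 -178 0 0 0 0 255"

```text
time: 10.3
position: [0.4575, 0.0519, 0.2]
orientation: [0.471, -0.472, 0.527, -0.527]
ft_force: [0.6, 0.4, -0.7]
opening: 0.0202
```

Run:
```python
from h import *
s,p,r=st(); print(p,s['opening'],s['ft_force'],r.as_matrix()[:,2])
b=chest(*BAY['brush'],.2); R=Rdown(np.radians(157.1)); Rm=Rdown(np.radians(75))
c=rows([((p+b)/2,Rm,255,0),(b,R,255,0),([*b[:2],.12],R,255,3)])
print(c[0])
```

```text
[0.45754451 0.05190859 0.1999932 ] 0.020216209238744717 [ 0.61362711  0.44467673 -0.69626576] [ 9.93862794e-01 -1.10619729e-01 -1.51387017e-04]
8.5 0 5.5 0 -0.101 0 255; 17 0 10.9 0 -0.203 0 255; 25.4 0 16.4 0 -0.304 0 255; 33.9 0 21.8 0 -0.406 0 255; 42.4 0 27.3 0 -0.507 0 255; 50.9 0 32.7 0 -0.609 0 255; 59.3 0 38.2 0 -0.71 0 255; 67.8 0 43.7 0 -0.811 0 255
9.8 0 -2.4 0 -0.102 0 255; 19.6 0 -4.8 0 -0.203 0 255; 29.4 0 -7.2 0 -0.305 0 255; 39.2 0 -9.6 0 -0.406 0 255; 49 0 -12 0 -0.507 0 255; 58.8 0 -14.4 0 -0.609 0 255; 68.5 0 -16.8 0 -0.711 0 255; 78.3 0 -19.2 0 -0.814 0 255
5 0 -8.8 0 -0.102 0 255; 10 0 -17.5 0 -0.204 0 255; 15 0 -26.3 0 -0.307 0 255; 20 0 -35 0 -0.409 0 255; 25 0 -43.8 0 -0.511 0 255; 30 0 -52.6 0 -0.614 0 255; 35 0 -61.3 0 -0.716 0 255; 40 0 -70.1 0 -0.818 0 255
-3 0 -9.6 0 -0.103 0 255; -6 0 -19.2 0 -0.205 0 255; -9 0 -28.9 0 -0.307 0 255; -11.9 0 -38.5 0 -0.41 0 255; -11.9 26.6 -38.5 0 -0.41 0 255; -11.9 53.3 -38.5 0 -0.41 0 255; -11.9 80 -38.5 0 -0.41 0 255; -11.9 80 -38.5 0 -0.41 0 255
0 0 0 0 0 0 255; 0 0 0 0 0 0 255
[ 0.58314652 -0.20089359  0.11997842]
```

Request:
carry_out --commands "8 0 5 0 -0.1 0 255; 17 0 11 0 -0.2 0 255; 25 0 16 0 -0.3 0 255; 34 0 22 0 -0.4 0 255; 42 0 27 0 -0.5 0 255; 51 0 33 0 -0.6 0 255; 59 0 38 0 -0.7 0 255; 68 0 44 0 -0.811 0 255"

```text
time: 10.97
position: [0.4923, -0.0206, 0.1972]
orientation: [-0.641, 0.642, -0.299, 0.295]
ft_force: [-0.4, -0.1, -0.7]
opening: 0.0202
```

Request:
carry_out --commands "10 0 -2 0 -0.1 0 255; 20 0 -5 0 -0.2 0 255; 29 0 -7 0 -0.3 0 255; 39 0 -10 0 -0.4 0 255; 49 0 -12 0 -0.5 0 255; 59 0 -14 0 -0.6 0 255; 68 0 -17 0 -0.71 0 255; 78 0 -19 0 -0.814 0 255"

```text
time: 11.63
position: [0.528, -0.0924, 0.197]
orientation: [0.707, -0.706, 0.02, -0.016]
ft_force: [1.2, -0.1, -1.0]
opening: 0.0201
```

Request:
carry_out --commands "5 0 -9 0 -0.1 0 255; 10 0 -17 0 -0.2 0 255; 15 0 -26 0 -0.3 0 255; 20 0 -35 0 -0.4 0 255; 25 0 -44 0 -0.5 0 255; 30 0 -53 0 -0.6 0 255; 35 0 -61 0 -0.71 0 255; 40 0 -70 0 -0.818 0 255"

```text
time: 12.3
position: [0.5642, -0.1643, 0.1968]
orientation: [0.657, -0.654, -0.263, 0.266]
ft_force: [0.6, 0.1, -1.2]
opening: 0.0202
```

Request:
carry_out --commands "-3 0 -10 0 -0.1 0 255; -6 0 -19 0 -0.2 0 255; -9 0 -29 0 -0.3 0 255; -12 0 -39 0 -0.41 0 255; -12 27 -39 0 -0.41 0 255; -12 53 -39 0 -0.41 0 255; -12 80 -39 0 -0.41 0 255; -12 80 -39 0 -0.41 0 255"

```text
time: 12.97
position: [0.5777, -0.1984, 0.1097]
orientation: [0.595, -0.584, -0.387, 0.394]
ft_force: [-1.1, -0.8, -1.7]
opening: 0.0201
```

Request:
carry_out --commands "0 0 0 0 0 0 255; 0 0 0 0 0 0 255; 0 0 0 0 0 0 255; 0 0 0 0 0 0 255"

```text
time: 13.3
position: [0.5851, -0.2018, 0.1228]
orientation: [-0.588, 0.591, 0.392, -0.39]
ft_force: [0.1, -1.2, -0.2]
opening: 0.0201
```

Run:
```python
from h import *
s,p,r=st(); print(p,s['opening'],s['ft_force'],r.as_matrix()[:,2]); snap('wrist','w3.png')
b=chest(*BAY['brush'],.092); R=Rdown(np.radians(157.1)); 
c=rows([(b,R,255,3)]);b[2]=.0895
c=rows([(b,R,255,1),(b,R,160,3),([*b[:2],.20],R,160,0)],c)
```

```text
[ 0.58510226 -0.2017639   0.12283421] 0.020085113681982833 [ 0.07030624 -1.19506185 -0.20666696] [-0.92123831  0.38897588 -0.0042122 ]
0 30.7 2.2 0.004 0 0 255; 0 30.7 2.2 0.004 0 0 255; 0 30.7 2.2 0.004 0 0 255; 0 30.7 2.2 0.004 0 0 255
0 2.5 0 0 0 0 255; 0 2.5 0 0 0 0 255; 0 2.5 0 0 0 0 160; 0 2.5 0 0 0 0 160; 0 2.5 0 0 0 0 160; 0 -34.3 0 0 0 0 160; 0 -71.1 0 0 0 0 160; 0 -108 0 0 0 0 160
```

View pics/w3.png

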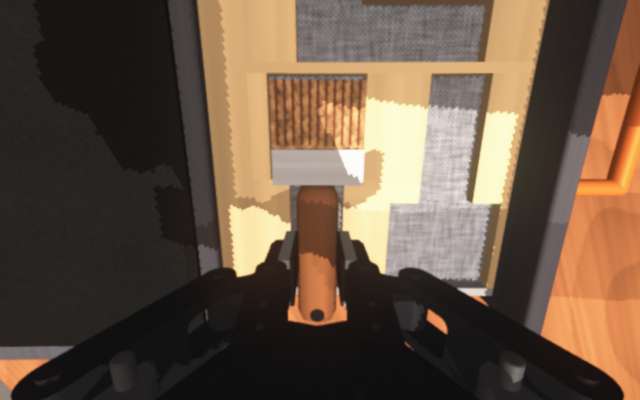

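The brush is in the grip, above its recess and aligned with it. Its bristles at (270-365, 75-150) fall within the head recess outline. I'll lower it and release.

Request:
carry_out --commands "0 8 1 0 0 0 255; 0 16 1 0 0 0 255; 0 24 1 0 0 0 255; 0 28 1 0 0 0 255; 0 30 1 0 0 0 255; 0 31 1 0 0 0 255; 0 31 1 0 0 0 255; 0 31 1 0 0 0 255"

```text
time: 14.02
position: [0.5829, -0.2008, 0.0904]
orientation: [-0.589, 0.59, 0.391, -0.391]
ft_force: [-2.0, -0.0, 5.1]
opening: 0.02
```

Run:
```python
from h import *
s,p,r=st(); print(p,s['opening'],s['ft_force'],s['dq'])
print(chest(*BAY['brush'],.092))
```

```text
[ 0.58294096 -0.20077698  0.09044016] 0.020044268278798426 [-2.04012052 -0.02728242  5.05722379] [-0.00197249 -0.00168027  0.00035869 -0.00111017 -0.00138562  0.00074914]
[ 0.58312495 -0.20091946  0.092     ]
```

Request:
carry_out --commands "0 0 0 0 0 0 160; 0 0 0 0 0 0 160; 0 0 0 0 0 0 160; 0 -30 0 0 0 0 160; 0 -65 0 0 0 0 160; 0 -100 0 0 0 0 160; 0 -120 0 0 0 0 120; 0 -120 0 0 0 0 120"

```text
time: 14.68
position: [0.5854, -0.2021, 0.216]
orientation: [-0.586, 0.593, 0.393, -0.389]
ft_force: [-0.2, -0.1, 1.4]
opening: 0.0454
```

Run:
```python
from h import *
s,p,r=st(); print(p,s['opening'],s['ft_force'])
R=Rdown(np.radians(176)); c=rows([([.555,.03,.22],R,100,0)])
```

```text
[ 0.58543531 -0.2020623   0.21602971] 0.045419273364850674 [-0.15826019 -0.10490663  1.38271092]
28.8 -0.8 16.9 0.002 -0.047 0 100; 57.7 -1.5 33.8 0.003 -0.094 -0.001 100; 86.5 -2.3 50.7 0.005 -0.141 -0.001 100; 115.4 -3.1 67.6 0.006 -0.188 -0.001 100; 144.2 -3.8 84.5 0.008 -0.236 -0.002 100; 173.1 -4.6 101.4 0.009 -0.283 -0.002 100; 201.9 -5.4 118.3 0.011 -0.33 -0.002 100
```

Request:
carry_out --commands "29 -1 17 0 -0.047 0 100; 58 -3 34 0 -0.094 0 100; 87 -4 51 0 -0.141 0 100; 115 -6 68 0 -0.188 0 100; 144 -7 84 0 -0.236 0 100; 173 -8 101 0 -0.283 0 100; 202 -10 118 0 -0.33 0 100; 202 -10 118 0 -0.33 0 100"

```text
time: 15.35
position: [0.5512, 0.0368, 0.2185]
orientation: [0.517, -0.514, -0.485, 0.484]
ft_force: [0.3, -0.6, -0.1]
opening: 0.0517
```

Request:
carry_out --commands "0 0 0 0 0 0 100; 0 0 0 0 0 0 100; 0 0 0 0 0 0 100; 0 0 0 0 0 0 100"

```text
time: 15.68
position: [0.5527, 0.03, 0.2187]
orientation: [0.518, -0.517, -0.482, 0.482]
ft_force: [-0.2, -0.0, -0.1]
opening: 0.052
```

Run:
```python
from h import *
np.set_printoptions(precision=4,suppress=True)
d=snap('wrist','w4.png'); t=snap('top','top4.png')
s,p,r=st(); print(p,r.as_matrix()[:,2],s['opening'])
print(pix(d,[[.5584,.0565,.026],[.5673,.1645,.006]]))
a=cv2.resize(t['image'][130:250,370:500],None,fx=2,fy=2,interpolation=cv2.INTER_CUBIC)
b=cv2.resize(t['image'][180:300,180:310],None,fx=2,fy=2,interpolation=cv2.INTER_CUBIC)
o=np.zeros((520,800,3),np.uint8); o[:240,:260]=a; o[260:500,:260]=b; o[:400,260:]=d['image'][:,50:590]; cv2.imwrite('pics/c5.png',o)
```

```text
[0.5528 0.0301 0.219 ] [-0.9974  0.0715  0.0005] 0.05183010816697167
[[314.0873 204.7049]
 [313.6213 276.1206]]
```

View pics/c5.png

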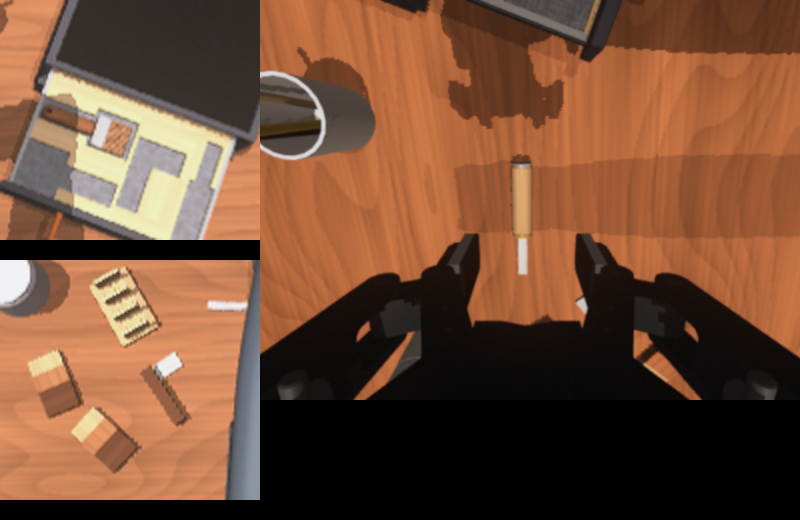

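The brush lies in its compartment (100-140, 110-155 in the crop). In the wrist view the chisel handle runs from (311,160) to (311,236), with the tip at (312,274).

Run:
```python
from h import *
np.set_printoptions(precision=4,suppress=True)
d=load('w4'); h=world(d,[[311,160],[311,236]],.02); t=world(d,[[312,274]],.006)[0]; print(h,t)
u=(t-h[0])[:2]; L=np.linalg.norm(u); a=np.arctan2(u[1],u[0]); u/=L; print(L,np.degrees(a))
g=.5*(h[0][:2]+46*u*1e-3)+.5*(t[:2]-109e-3*u); g=.6*g+.4*np.array([.5584,.0565]); print(g)
R=Rdown(a+np.pi/2); rows([([*g,.06],R,100,1),([*g,.024],R,100,2)])
```

```text
[[0.5581 0.0032 0.02  ]
 [0.5656 0.0992 0.02  ]] [0.5693 0.1611 0.006 ]
0.15825812604437925 85.94960549806775
[0.5602 0.053 ]
4.7 31.8 -1.2 0 0 0 100; 9.4 63.6 -2.3 0 0 0 100; 14.1 95.4 -3.5 0 -0.001 0 100; 18.8 127.2 -4.7 0 -0.001 0 100; 23.5 159 -5.9 0 -0.001 0 100; 23.5 159 -5.9 0 -0.001 0 100; 23.5 195 -5.9 0 -0.001 0 100; 23.5 195 -5.9 0 -0.001 0 100
0 0 0 0 0 0 100
```

Request:
carry_out --commands "5 32 -1 0 0 0 100; 9 64 -2 0 0 0 100; 14 95 -4 0 0 0 100; 19 127 -5 0 0 0 100; 23 159 -6 0 0 0 100; 23 175 -6 0 0 0 100; 23 190 -6 0 0 0 100; 23 195 -6 0 0 0 100"

```text
time: 16.45
position: [0.5578, 0.0531, 0.0207]
orientation: [0.519, -0.516, -0.48, 0.484]
ft_force: [-0.8, -0.6, -0.6]
opening: 0.0514
```

Request:
carry_out --commands "0 0 0 0 0 0 100; 0 0 0 0 0 0 255; 0 0 0 0 0 0 255; 0 0 0 0 0 0 255; 0 0 0 0 0 0 255; 0 0 0 0 0 0 255; 0 0 0 0 0 0 255; 0 0 0 0 0 0 255"

```text
time: 17.12
position: [0.562, 0.0535, 0.0264]
orientation: [-0.516, 0.518, 0.483, -0.481]
ft_force: [-0.3, 0.2, 6.9]
opening: 0.024
```

Request:
carry_out --commands "0 -30 0 0 0 0 255; 0 -65 0 0 0 0 255; 0 -100 0 0 0 0 255; 0 -140 0 0 0 0 255; 0 -176 0 0 0 0 255; 0 -176 0 0 0 0 255; 0 -176 0 0 0 0 255; 0 -176 0 0 0 0 255"

```text
time: 17.78
position: [0.5598, 0.0538, 0.1993]
orientation: [0.517, -0.517, -0.482, 0.483]
ft_force: [0.5, 0.4, -2.7]
opening: 0.0242
```

Run:
```python
from h import *
s,p,r=st(); print(p,s['opening'],s['ft_force'],r.as_matrix()[:,2])
b=chest(*BAY['chisel'],.2); print(b); f=np.array([.45,-.08,.21])
R=Rdown(np.radians(67.1))
c=rows([(f,Rdown(np.radians(120)),255,0),(b,R,255,0),([*b[:2],.125],R,255,3)])
```

```text
[0.55981449 0.05382626 0.19934377] 0.024230602594524326 [ 0.52254002  0.4094937  -2.73767777] [-0.99758632  0.06942224  0.00144543]
[ 0.4350121  -0.36523572  0.2       ]
-14.1 -1.1 10 0 0.098 0 255; -28.2 -2.1 20.1 0 0.196 0 255; -42.3 -3.2 30.1 0 0.293 0 255; -56.5 -4.2 40.1 -0.001 0.391 0 255; -70.6 -5.3 50.1 -0.001 0.489 0 255; -84.7 -6.3 60.2 -0.001 0.587 0 255; -98.8 -7.4 70.2 -0.001 0.684 0 255; -112.9 -8.4 80.2 -0.001 0.782 -0.001 255
-17.1 -1.1 -2.8 0 0.098 0 255; -34.2 -2.2 -5.6 -0.001 0.196 0 255; -56.3 -1.1 -28.4 -0.001 0.298 0 255; -78.4 0 -51.1 -0.001 0.401 0 255; -100.6 1.1 -73.9 -0.001 0.503 0 255; -122.7 2.2 -96.6 -0.001 0.606 0 255; -144.8 3.3 -119.4 -0.001 0.709 0 255; -167 4.4 -142.1 -0.001 0.811 0 255
1.3 1.1 -31.7 0 0.103 0 255; 2.5 2.3 -63.4 0 0.205 0 255; 3.8 3.4 -95.1 0 0.308 0 255; 3.8 28.4 -95.1 0 0.308 0 255; 3.7 53.4 -95.1 0 0.308 0 255; 3.7 78.4 -95.1 0 0.308 0 255; 3.7 78.4 -95.1 0 0.308 0 255; 3.7 78.4 -95.1 0 0.308 0 255
0 0 0 0 0 0 255
```

Request:
carry_out --commands "-14 -1 10 0 0.098 0 255; -28 -2 20 0 0.196 0 255; -42 -3 30 0 0.293 0 255; -56 -4 40 0 0.391 0 255; -71 -5 50 0 0.489 0 255; -85 -6 60 0 0.587 0 255; -99 -7 70 0 0.684 0 255; -113 -8 80 0 0.782 0 255"

```text
time: 18.45
position: [0.4703, -0.0535, 0.2049]
orientation: [0.664, -0.661, -0.245, 0.249]
ft_force: [0.6, 0.3, -1.6]
opening: 0.0239
```

Request:
carry_out --commands "-17 -1 -3 0 0.098 0 255; -34 -2 -6 0 0.196 0 255; -56 -1 -28 0 0.298 0 255; -78 0 -51 0 0.401 0 255; -101 1 -74 0 0.503 0 255; -123 2 -97 0 0.606 0 255; -145 3 -119 0 0.709 0 255; -167 4 -142 0 0.811 0 255"

```text
time: 19.12
position: [0.4387, -0.2705, 0.2008]
orientation: [0.708, -0.705, 0.036, -0.033]
ft_force: [0.5, 0.4, -1.1]
opening: 0.024
```

Request:
carry_out --commands "1 1 -32 0 0.103 0 255; 3 2 -63 0 0.205 0 255; 4 3 -95 0 0.308 0 255; 4 28 -95 0 0.308 0 255; 4 53 -95 0 0.308 0 255; 4 78 -95 0 0.308 0 255; 4 78 -95 0 0.308 0 255; 4 78 -95 0 0.308 0 255"

```text
time: 19.78
position: [0.4333, -0.3626, 0.1216]
orientation: [0.695, -0.691, 0.143, -0.138]
ft_force: [0.5, -0.6, -1.8]
opening: 0.0244
```

Request:
carry_out --commands "0 0 0 0 0 0 255; 0 0 0 0 0 0 255; 0 0 0 0 0 0 255; 0 0 0 0 0 0 255"

```text
time: 20.12
position: [0.4367, -0.366, 0.1283]
orientation: [-0.692, 0.694, -0.139, 0.141]
ft_force: [0.5, -1.0, -2.6]
opening: 0.024
```

Run:
```python
from h import *
s,p,r=st(); print(p,s['opening'],s['ft_force'],r.as_matrix()[:,2]); snap('wrist','w5.png')
b=chest(*BAY['chisel'],.092); R=Rdown(np.radians(67.1)); 
c=rows([(b,R,255,3)])
```

```text
[ 0.43672393 -0.36600266  0.12834298] 0.024026184811489548 [ 0.53208823 -0.95836183 -2.58476095] [ 0.38894523  0.92125969 -0.00147783]
-1.8 36 0 0.001 0 0.003 255; -1.8 36 0 0.001 0 0.003 255; -1.8 36 0 0.001 0 0.003 255; -1.8 36 0 0.001 0 0.003 255
```

View pics/w5.png

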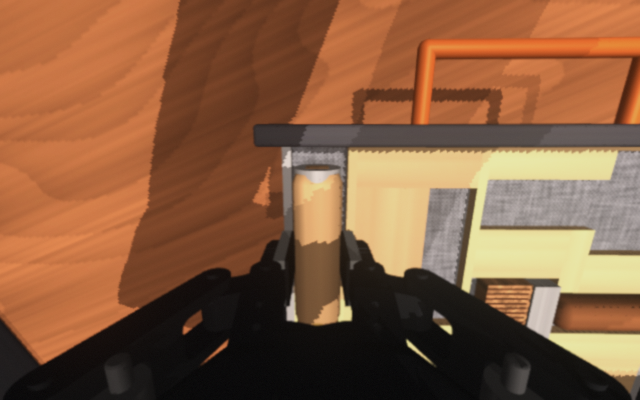

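Run:
```python
from h import *
d=load('w5')
for q,z in(((318,166),.125),((320,150),.066),((320,147),.075)):
    w=world(d,[q],z)[0][:2]-CO; print(w@CX,w@CY)
```

```text
-0.16768553692314936 -0.12058116669845285
-0.16971649026913152 -0.11916444761885617
-0.17248904993664374 -0.11924197396023137
```

Request:
carry_out --commands "-1 10 0 0 0 0 255; -1 20 0 0 0 0 255; -1 28 0 0 0 0 255; -1 31 0 0 0 0 255; -1 33 0 0 0 0 255; -1 34 0 0 0 0 255; -1 34 0 0 0 0 255; -1 34 0 0 0 0 255"

```text
time: 20.83
position: [0.4351, -0.365, 0.0925]
orientation: [-0.693, 0.693, -0.14, 0.141]
ft_force: [-0.5, 1.0, 0.8]
opening: 0.024
```

Request:
carry_out --commands "-2 -1 0 0 0 0 255; -3 -1 0 0 0 0 255; -3 1 0 0 0 0 255; -3 2 0 0 0 0 255; -3 2 0 0 0 0 255; -3 2 0 0 0 0 255"

```text
time: 21.33
position: [0.4328, -0.3644, 0.0924]
orientation: [-0.692, 0.694, -0.14, 0.141]
ft_force: [-1.4, 1.5, 5.4]
opening: 0.0242
```

Request:
carry_out --commands "0 -2 0 0 0 0 140; 0 -2 0 0 0 0 140; 0 -2 0 0 0 0 140; 0 -30 0 0 0 0 140; 0 -65 0 0 0 0 140; 0 -100 0 0 0 0 140; 0 -120 0 0 0 0 120; 0 -120 0 0 0 0 120"

```text
time: 22.0
position: [0.4342, -0.366, 0.2169]
orientation: [-0.691, 0.695, -0.137, 0.144]
ft_force: [-0.0, -1.1, 0.5]
opening: 0.0455
```

Run:
```python
from h import *
s,p,r=st(); print(p,s['opening'],s['ft_force'])
R=Rdown(np.radians(125.8)); c=rows([([.40,.20,.22],R,100,0)])
```

```text
[ 0.43419358 -0.36603566  0.21687467] 0.04553843818642484 [-0.03436796 -1.11352773  0.51018444]
-15.7 -0.5 31.8 0.001 -0.064 0 100; -31.5 -1 63.5 0.001 -0.128 0.001 100; -47.2 -1.5 95.3 0.002 -0.192 0.001 100; -63 -2 127 0.002 -0.256 0.002 100; -78.7 -2.5 158.8 0.003 -0.32 0.002 100; -94.4 -3 190.5 0.004 -0.384 0.003 100; -110.2 -3.5 222.3 0.004 -0.448 0.003 100; -125.9 -4 254 0.005 -0.512 0.003 100
1.8 -0.3 35.4 0 -0.064 0.001 100; 3.7 -0.7 70.8 0.001 -0.128 0.001 100; 5.5 -1 106.2 0.002 -0.192 0.002 100; 7.3 -1.3 141.6 0.002 -0.257 0.002 100; 9.2 -1.6 177 0.003 -0.321 0.003 100; 11 -1.9 212.4 0.004 -0.385 0.003 100; 12.9 -2.2 247.8 0.004 -0.449 0.004 100; 14.7 -2.5 283.2 0.005 -0.513 0.004 100
```

Request:
carry_out --commands "-16 -1 32 0 -0.064 0 100; -31 -1 64 0 -0.128 0 100; -47 -2 95 0 -0.192 0 100; -63 -2 127 0 -0.256 0 100; -79 -3 159 0 -0.32 0 100; -94 -3 190 0 -0.384 0 100; -110 -4 222 0 -0.448 0 100; -126 -4 254 0 -0.512 0 100"

```text
time: 22.67
position: [0.4142, -0.0791, 0.2133]
orientation: [0.706, -0.706, -0.04, 0.041]
ft_force: [1.2, 0.8, -0.9]
opening: 0.052
```

Request:
carry_out --commands "2 -1 35 0 -0.064 0 100; 4 -1 71 0 -0.128 0 100; 5 -2 106 0 -0.192 0 100; 7 -2 142 0 -0.257 0 100; 9 -3 177 0 -0.321 0 100; 11 -3 212 0 -0.385 0 100; 13 -4 248 0 -0.449 0 100; 15 -4 283 0 -0.513 0 100"

```text
time: 23.33
position: [0.3974, 0.2039, 0.2174]
orientation: [-0.672, 0.673, 0.218, -0.219]
ft_force: [0.7, -0.6, 0.1]
opening: 0.0521
```

Request:
carry_out --commands "0 0 0 0 0 0 100; 0 0 0 0 0 0 100; 0 0 0 0 0 0 100; 0 0 0 0 0 0 100; 0 0 0 0 0 0 100"

```text
time: 23.75
position: [0.3983, 0.201, 0.218]
orientation: [-0.673, 0.673, 0.216, -0.217]
ft_force: [-1.0, -0.5, -0.0]
opening: 0.0519
```

Run:
```python
from h import *
np.set_printoptions(precision=4,suppress=True)
d=snap('wrist','w6.png'); t=snap('top','top6.png')
s,p,r=st(); print(p,r.as_matrix()[:,2],s['opening'])
print(pix(d,[[.3888,.2007,.024],[.467,.2572,.024],[.485,.2095,.004]]))
a=cv2.resize(t['image'][120:255,365:515],None,fx=2,fy=2,interpolation=cv2.INTER_CUBIC)
o=np.zeros((400,800,3),np.uint8); o[:270,:300]=a;  o[:400,300:]=d['image'][:,70:570]; cv2.imwrite('pics/c6.png',o)
```

```text
[0.3984 0.2012 0.2183] [-0.5834  0.8122 -0.0001] 0.05219589846637188
[[323.0185 175.2594]
 [322.8551 250.3419]
 [285.4564 234.5981]]
```

View pics/c6.png

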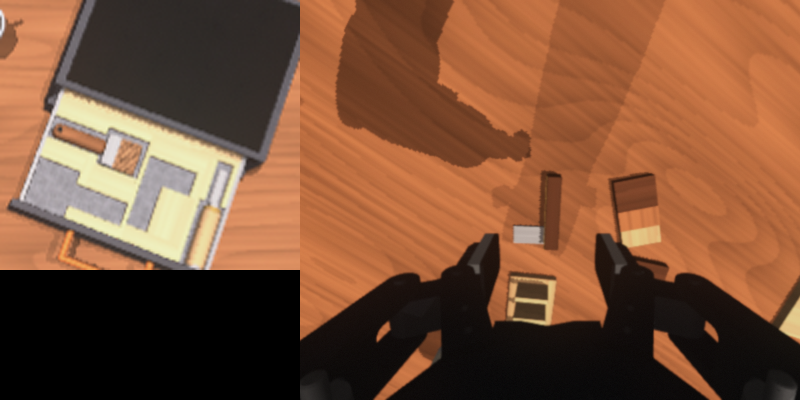

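The chisel and brush are both in their compartments. The square lies where predicted, with its stock from (325,172) to (322,248).

Run:
```python
from h import *
np.set_printoptions(precision=4,suppress=True)
d=load('w6'); h=world(d,[[324.5,173],[322.5,249]],.024); print(h)
g=.5*h.mean(0)[:2]+.5*np.array([.4279,.2289]); u=h[1]-h[0]; a=.5*np.arctan2(u[1],u[0])+.5*np.radians(35.8); print(g,np.degrees(a))
R=Rdown(a+np.pi/2); rows([([*g,.06],R,100,1),([*g,.024],R,100,2)])
```

```text
[[0.3856 0.2005 0.024 ]
 [0.4658 0.2557 0.024 ]]
[0.4268 0.2285] 35.179331781419144
7.8 31.7 1.1 0 0.002 0 100; 15.6 63.3 2.3 0 0.004 0 100; 23.4 95 3.4 0 0.005 0 100; 31.2 126.6 4.5 0 0.007 0 100; 39 158.3 5.7 0 0.009 0 100; 39 158.3 5.7 0 0.009 0 100; 39 194.3 5.7 0 0.009 0 100; 39 194.3 5.7 0 0.009 0 100
0 0 0 0 0 0 100
```

Request:
carry_out --commands "8 32 1 0 0.002 0 100; 16 63 2 0 0.004 0 100; 23 95 3 0 0.005 0 100; 31 127 5 0 0.007 0 100; 39 158 6 0 0.009 0 100; 39 175 6 0 0.009 0 100; 39 190 6 0 0.009 0 100; 39 195 6 0 0.009 0 100"

```text
time: 24.52
position: [0.4243, 0.2283, 0.0202]
orientation: [-0.674, 0.674, 0.212, -0.216]
ft_force: [-0.0, 0.7, -0.3]
opening: 0.0517
```

Request:
carry_out --commands "0 0 0 0 0 0 100; 0 0 0 0 0 0 255; 0 0 0 0 0 0 255; 0 0 0 0 0 0 255; 0 0 0 0 0 0 255; 0 0 0 0 0 0 255; 0 0 0 0 0 0 255; 0 0 0 0 0 0 255"

```text
time: 25.18
position: [0.4279, 0.2303, 0.0254]
orientation: [-0.674, 0.674, 0.216, -0.213]
ft_force: [-0.1, -1.0, 6.0]
opening: 0.0163
```

Request:
carry_out --commands "0 -30 0 0 0 0 255; 0 -65 0 0 0 0 255; 0 -100 0 0 0 0 255; 0 -140 0 0 0 0 255; 0 -176 0 0 0 0 255; 0 -176 0 0 0 0 255; 0 -176 0 0 0 0 255; 0 -176 0 0 0 0 255"

```text
time: 25.85
position: [0.426, 0.2299, 0.1989]
orientation: [0.674, -0.674, -0.214, 0.215]
ft_force: [-0.9, -0.4, -1.4]
opening: 0.0161
```

Run:
```python
from h import *
s,p,r=st(); print(p,s['opening'],s['ft_force'],r.as_matrix()[:,2])
b=chest(*BAY['square'],.2); print(b)
R=Rdown(np.radians(67.1))
c=rows([(b,R,255,0),([*b[:2],.125],R,255,3)])
```

```text
[0.42604075 0.22990492 0.19886306] 0.016074307690164547 [-0.88297124 -0.35496566 -1.35136837] [-5.78081113e-01  8.15979288e-01  1.65344193e-04]
[ 0.49786338 -0.29354216  0.2       ]
-16.3 -0.1 -31.2 0 0.068 0 255; -32.5 -0.1 -62.5 0 0.135 0 255; -48.8 -0.2 -93.7 0 0.203 0 255; -65.1 -0.3 -125 0 0.271 0 255; -81.3 -0.4 -156.2 0 0.339 0 255; -97.6 -0.4 -187.5 0 0.406 0 255; -113.9 -0.5 -218.7 0 0.474 0 255; -130.1 -0.6 -249.9 0 0.542 0 255
2.2 -0.1 -35.2 0 0.068 0 255; 4.4 -0.1 -70.4 0 0.135 0 255; 6.5 -0.2 -105.5 0 0.203 0 255; 8.7 -0.3 -140.7 0 0.271 0 255; 10.9 -0.4 -175.8 0 0.339 0 255; 13.1 -0.4 -211 0 0.406 0 255; 15.3 -0.5 -246.1 0 0.474 0 255; 15.3 24.5 -246.1 0 0.474 0 255
0 25 0 0 0 0 255; 0 50 0 0 0 0 255; 0 50 0 0 0 0 255; 0 50 0 0 0 0 255; 0 50 0 0 0 0 255
```

Request:
carry_out --commands "-16 0 -31 0 0.068 0 255; -33 0 -62 0 0.135 0 255; -49 0 -94 0 0.203 0 255; -65 0 -125 0 0.271 0 255; -81 0 -156 0 0.339 0 255; -98 0 -187 0 0.406 0 255; -114 0 -219 0 0.474 0 255; -130 -1 -250 0 0.542 0 255"

```text
time: 26.52
position: [0.4629, -0.0506, 0.1972]
orientation: [0.707, -0.706, -0.023, 0.027]
ft_force: [0.3, 0.8, -0.3]
opening: 0.0161
```

Request:
carry_out --commands "2 0 -35 0 0.068 0 255; 4 0 -70 0 0.135 0 255; 6 0 -105 0 0.203 0 255; 9 0 -141 0 0.271 0 255; 11 0 -176 0 0.339 0 255; 13 0 -211 0 0.406 0 255; 15 0 -246 0 0.474 0 255; 15 24 -246 0 0.474 0 255"

```text
time: 27.18
position: [0.4994, -0.301, 0.1774]
orientation: [-0.69, 0.695, -0.141, 0.145]
ft_force: [0.7, -0.8, 0.8]
opening: 0.0162
```

Request:
carry_out --commands "0 25 0 0 0 0 255; 0 50 0 0 0 0 255; 0 50 0 0 0 0 255; 0 50 0 0 0 0 255; 0 50 0 0 0 0 255; 0 50 0 0 0 0 255; 0 50 0 0 0 0 255"

```text
time: 27.77
position: [0.499, -0.294, 0.1286]
orientation: [-0.692, 0.694, -0.139, 0.141]
ft_force: [0.3, 0.9, -0.0]
opening: 0.016
```

Run:
```python
from h import *
s,p,r=st(); print(p,s['opening'],s['ft_force'],r.as_matrix()[:,2]); snap('wrist','w7.png')
b=chest(*BAY['square'],.092); R=Rdown(np.radians(67.1)); 
c=rows([(b,R,255,3)])
```

```text
[ 0.4989777  -0.29404422  0.1285853 ] 0.016047600870885352 [ 3.37875706e-01  8.95095660e-01 -3.40362360e-04] [ 0.3888656   0.92129397 -0.0009815 ]
-1.3 36.5 0 0.001 0 0.004 255; -1.3 36.5 0 0.001 0 0.004 255; -1.3 36.5 0 0.001 0 0.004 255; -1.3 36.5 0 0.001 0 0.004 255
```

View pics/w7.png

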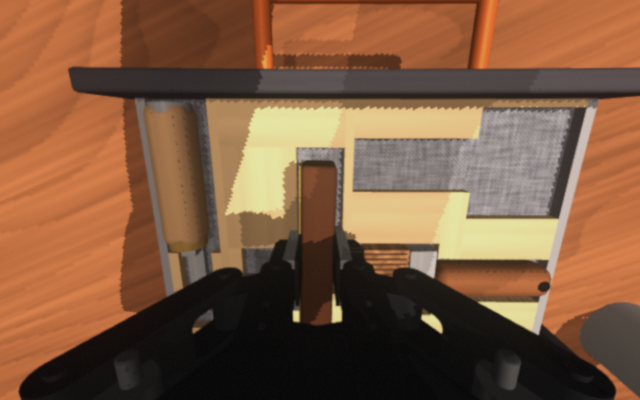

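Run:
```python
from h import *
d=load('w7')
for q,z in(((319,163),.126),((320.5,150),.075),((320.5,147),.075)):
    w=world(d,[q],z)[0][:2]-CO; print(w@CX,w@CY)
```

```text
-0.13988071236035057 -0.02961215500945716
-0.14116178986677655 -0.028390869370715128
-0.14308788081350596 -0.028396920289457575
```

Request:
carry_out --commands "-1 10 0 0 0 0 255; -1 20 0 0 0 0 255; -1 28 0 0 0 0 255; -1 31 0 0 0 0 255; -1 33 0 0 0 0 255; -1 33 0 0 0 0 255; -1 33 0 0 0 0 255; -1 33 0 0 0 0 255"

```text
time: 28.48
position: [0.4971, -0.2932, 0.0936]
orientation: [-0.693, 0.693, -0.14, 0.141]
ft_force: [-0.2, -0.4, -0.3]
opening: 0.0162
```

Request:
carry_out --commands "2 0 0 0 0 0 255; 3 0 0 0 0 0 255; 3 1 0 0 0 0 255; 3 2 0 0 0 0 255; 3 3 0 0 0 0 255; 3 3 0 0 0 0 255"

```text
time: 28.98
position: [0.5, -0.2944, 0.0914]
orientation: [-0.693, 0.693, -0.14, 0.141]
ft_force: [-1.0, 1.1, 3.5]
opening: 0.0157
```

Request:
carry_out --commands "0 -1 0 0 0 0 170; 0 -1 0 0 0 0 170; 0 -1 0 0 0 0 170; 0 -30 0 0 0 0 170; 0 -65 0 0 0 0 170; 0 -100 0 0 0 0 170; 0 -130 0 0 0 0 170; 0 -130 0 0 0 0 170"

```text
time: 29.65
position: [0.5024, -0.2963, 0.2285]
orientation: [-0.691, 0.695, -0.136, 0.145]
ft_force: [1.4, -0.6, 0.7]
opening: 0.0287
```

Run:
```python
from h import *
s,p,r=st(); print(p,s['opening'],s['ft_force'])
# bar out position: grasp TCP was (.385,-.214)
R=Rdown(np.radians(-22.9)); b=[.384,-.2137]
c=rows([([.40,-.10,.22],R,165,1)]); print('then'); c=rows([([*b,.20],R,165,2)],c); print(); c=rows([([*b,.080],R,165,3)],c)
```

```text
[ 0.50237736 -0.29626196  0.22849323] 0.028697532253687808 [ 1.3572295  -0.5946238   0.74398611]
-11.4 0.4 9.4 0 0.105 0.001 165; -22.8 0.8 18.8 -0.001 0.209 0.002 165; -34.2 1.2 28.2 -0.001 0.314 0.003 165; -45.5 1.6 37.6 -0.002 0.419 0.003 165; -56.9 1.9 47 -0.002 0.524 0.004 165; -68.3 2.3 56.4 -0.003 0.628 0.005 165; -79.7 2.7 65.8 -0.003 0.733 0.006 165; -91.1 3.1 75.2 -0.004 0.838 0.007 165
-14.6 0.5 -2.2 0 0.104 0.001 165; -29.2 1 -4.3 -0.001 0.209 0.001 165; -43.8 1.4 -6.5 -0.001 0.314 0.002 165; -58.4 1.9 -8.7 -0.002 0.419 0.003 165; -73 2.4 -10.9 -0.002 0.523 0.004 165; -87.6 2.8 -13 -0.003 0.628 0.005 165; -102.2 3.3 -15.2 -0.003 0.733 0.006 165; -102.2 3.3 -15.2 -0.003 0.733 0.006 165
then
27.7 5 7.4 0 0 0 165; 55.5 10 14.8 0 0 0 165; 83.2 15 22.2 0 0 0 165; 111 20 29.5 0 0 0 165; 111 20 29.5 0 0 0 165; 111 20 29.5 0 0 0 165

0 30 0 0 0 0 165; 0 60 0 0 0 0 165; 0 90 0 0 0 0 165; 0 120 0 0 0 0 165; 0 120 0 0 0 0 165; 0 120 0 0 0 0 165; 0 120 0 0 0 0 165
```

Request:
carry_out --commands "-11 0 9 0 0.105 0 165; -23 1 19 0 0.209 0 165; -34 1 28 0 0.314 0 165; -45 2 38 0 0.419 0 165; -57 2 47 0 0.524 0 165; -68 2 56 0 0.628 0 165; -80 3 66 0 0.733 0 165; -91 3 75 0 0.838 0 165"

```text
time: 30.32
position: [0.4445, -0.1889, 0.2166]
orientation: [0.575, -0.575, 0.412, -0.411]
ft_force: [0.3, 0.2, 1.1]
opening: 0.03
```

Request:
carry_out --commands "-15 0 -2 0 0.104 0 165; -29 1 -4 0 0.209 0 165; -44 1 -6 0 0.314 0 165; -58 2 -9 0 0.419 0 165; -73 2 -11 0 0.523 0 165; -88 3 -13 0 0.628 0 165; -102 3 -15 0 0.733 0 165; -102 3 -15 0 0.733 0 165"

```text
time: 30.98
position: [0.3964, -0.0965, 0.2141]
orientation: [0.391, -0.391, 0.59, -0.589]
ft_force: [0.8, -0.1, -0.8]
opening: 0.0299
```

Run:
```python
from h import *
s,p,r=st(); print(p,r.as_matrix()[:,2])
t=snap('top','top8.png'); a=cv2.resize(t['image'][120:255,365:515],None,fx=4,fy=4,interpolation=cv2.INTER_CUBIC); cv2.imwrite('pics/c8.png',a)
```

```text
[ 0.39641923 -0.09646023  0.21406596] [ 0.92083926 -0.38994067 -0.00115137]
```

View pics/c8.png

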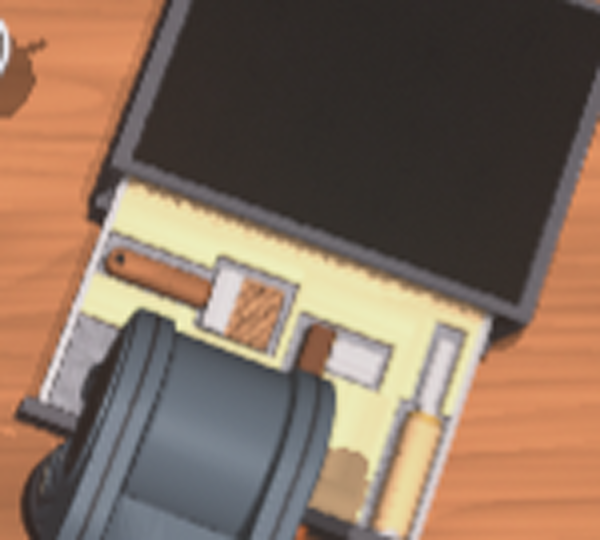

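All three tools lie in their recesses: the brush at (200,295), the square at (345,350) and the chisel at (420,430). Next I'll shut the drawer.

Request:
carry_out --commands "28 4 8 0 0 0 165; 56 8 17 0 0 0 165; 84 12 25 0 0 0 165; 112 14 33 0 0 0 165; 112 14 33 0 0 0 165; 112 14 33 0 0 0 165; 112 14 33 0 0 0 165"

```text
time: 31.62
position: [0.3843, -0.2145, 0.2001]
orientation: [0.391, -0.391, 0.59, -0.589]
ft_force: [0.1, 0.4, 0.1]
opening: 0.0301
```

Run:
```python
from h import *
s,p,r=st(); print(p,r.as_matrix()[:,2])
d=snap('wrist','w9.png'); 
hsv=cv2.cvtColor(d['image'],cv2.COLOR_BGR2HSV)
m=(hsv[...,1]>200)&(hsv[...,2]>150); 
for v in range(100,260,20): 
    u=np.where(m[v,280:370])[0]+280; print(v,u.min() if len(u) else None,u.max() if len(u) else None,len(u))
rows([([.384,-.2137,.08],Rdown(np.radians(-22.9)),165,3)])
print(pix(d,[.384,-.2137,.088]))
```

```text
[ 0.38425664 -0.21448102  0.20006438] [ 9.21101321e-01 -3.89322518e-01 -5.76839296e-04]
100 None None 0
120 None None 0
140 317 326 6
160 317 326 6
180 317 325 6
200 317 325 7
220 321 325 5
240 320 323 4
0 30.1 -0.1 0 0 0 165; -0.1 60.1 -0.2 0 0 0 165; -0.1 90.2 -0.4 0 0 0 165; -0.1 120.3 -0.5 0 0.001 0 165; -0.1 120.3 -0.5 0 0.001 0 165; -0.1 120.3 -0.5 0 0.001 0 165; -0.1 120.3 -0.5 0 0.001 0 165
[[315.23250331 196.76172572]]
```

Request:
carry_out --commands "0 30 1 0 0 0 165; 0 60 2 0 0 0 165; 0 90 2 0 0 0 165; 0 110 2 0 0 0 165; 0 118 2 0 0 0 165; 0 118 2 0 0 0 165; 0 118 2 0 0 0 255; 0 118 2 0 0 0 255"

```text
time: 32.33
position: [0.3877, -0.2155, 0.0843]
orientation: [-0.392, 0.39, -0.588, 0.59]
ft_force: [-0.5, 0.4, -3.7]
opening: 0.0079
```

Request:
carry_out --commands "0 0 0 0 0 0 255; 0 0 0 0 0 0 255; 0 0 0 0 0 0 255; 0 0 0 0 0 0 255"

```text
time: 32.67
position: [0.3876, -0.2155, 0.0842]
orientation: [-0.392, 0.39, -0.588, 0.59]
ft_force: [2.2, 2.3, 6.2]
opening: 0.0076
```

Request:
carry_out --commands "0 0 5 0 0 0 255; 0 0 13 0 0 0 255; 0 0 23 0 0 0 255; 0 0 35 0 0 0 255; 0 0 47 0 0 0 255; 0 0 59 0 0 0 255; 0 0 71 0 0 0 255; 0 0 83 0 0 0 255"

```text
time: 33.33
position: [0.4631, -0.2476, 0.0842]
orientation: [-0.391, 0.391, -0.589, 0.59]
ft_force: [-2.3, 3.4, 9.5]
opening: 0.0077
```

Request:
carry_out --commands "0 0 12 0 0 0 255; 0 0 24 0 0 0 255; 0 0 36 0 0 0 255; 0 0 48 0 0 0 255; 0 0 60 0 0 0 255; 0 0 72 0 0 0 255; 0 0 80 0 0 0 255; 0 0 85 0 0 0 255"

```text
time: 34.0
position: [0.5421, -0.2812, 0.0843]
orientation: [-0.391, 0.39, -0.589, 0.59]
ft_force: [-1.4, 2.5, 7.6]
opening: 0.0079
```

Request:
carry_out --commands "0 0 1 0 0 0 255; 0 0 3 0 0 0 255; 0 0 5 0 0 0 255; 0 0 7 0 0 0 255; 0 0 9 0 0 0 255; 0 0 11 0 0 0 255; 0 0 11 0 0 0 255; 0 0 11 0 0 0 255"

```text
time: 34.67
position: [0.5507, -0.2848, 0.0843]
orientation: [-0.39, 0.391, -0.589, 0.59]
ft_force: [-3.3, 3.0, 8.9]
opening: 0.0077
```

Request:
carry_out --commands "0 0 1 0 0 0 255; 0 0 2 0 0 0 255; 0 0 3 0 0 0 255; 0 0 4 0 0 0 255; 0 0 5 0 0 0 255; 0 0 6 0 0 0 255; 0 0 6 0 0 0 255; 0 0 6 0 0 0 255"

```text
time: 35.33
position: [0.5508, -0.2848, 0.0842]
orientation: [0.388, -0.393, 0.593, -0.586]
ft_force: [-15.3, 6.7, 15.8]
opening: 0.0077
```

Request:
carry_out --commands "0 0 -6 0 0 0 255; 0 0 -6 0 0 0 165; 0 0 -6 0 0 0 165; 0 0 -6 0 0 0 165; 0 -35 -6 0 0 0 165; 0 -70 -6 0 0 0 165; 0 -105 -6 0 0 0 165; 0 -140 -6 0 0 0 165"

```text
time: 36.0
position: [0.5506, -0.2848, 0.2227]
orientation: [0.39, -0.391, 0.59, -0.589]
ft_force: [0.5, -1.0, 0.3]
opening: 0.0302
```

Request:
carry_out --commands "33 -5 -9 0 0 0 100; 67 -8 -18 0 0 0 100; 67 -8 -18 0 0 0 100; 67 -8 -18 0 0 0 100; 67 -8 -18 0 0 0 50; 67 -8 -18 0 0 0 50"

```text
time: 36.5
position: [0.5086, -0.3387, 0.2292]
orientation: [0.391, -0.391, 0.59, -0.589]
ft_force: [0.1, -1.1, -0.2]
opening: 0.0688
```

```bash
cat >> h.py <<'E'
def Rtilt(eang,sgn=1,tilt=np.pi/4): # axis towards e and down; jaw z = sgn*e_perp
    e=np.array([np.cos(eang),np.sin(eang),0]); a=np.sin(tilt)*e-np.cos(tilt)*np.array([0,0,1.]); z=sgn*np.array([-e[1],e[0],0]); return Ro.from_matrix(np.c_[np.cross(a,z),a,z])
def q6est(p,R,L=.2):
    M=R.as_matrix(); a=M[:,1]; w=np.array(p)-L*a; q1=np.arctan2(w[1],w[0]); r=np.array([np.cos(q1),np.sin(q1),0]); t=np.array([-r[1],r[0],0]); 
    ap=a-t*(a@t); ap/=np.linalg.norm(ap); x=np.cross(ap,t); q5=np.arctan2(a@t,a@ap)
    z0=np.cos(q5)*t-np.sin(q5)*ap; x0=x; z=M[:,2]; q6=np.arctan2(z@x0,z@z0); return np.degrees([q1,q5,q6])
E
python3 - <<'E'
from h import *
np.set_printoptions(precision=4,suppress=True)
s,p,r=st(); print(p,r.as_matrix()[:,2],s['joint_positions']); print(q6est(p,r), 'rows y +=', )
t=snap('top','top10.png'); o=np.zeros((420,800,3),np.uint8)
o[:345,:480]=cv2.resize(t['image'][175:290,180:340],None,fx=3,fy=3,interpolation=cv2.INTER_CUBIC); o[:400,480:]=cv2.resize(t['image'][80:280,370:530],None,fx=2,fy=2); cv2.imwrite('pics/c10.png',o)
E
```

```text
[ 0.5086 -0.3387  0.2292] [ 0.9213 -0.3887 -0.0017] [-0.6973  0.2769  0.3305  1.6263  0.0003  1.2727]
[-33.6688   0.0293  79.207 ] rows y +=
```

View pics/c10.png

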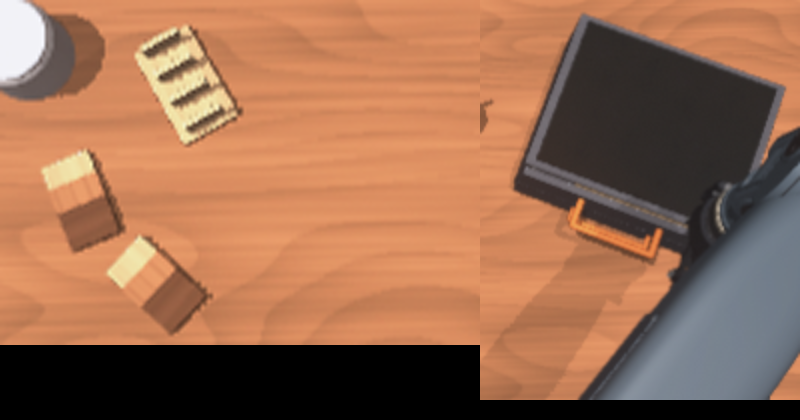

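The top view shows the drawer shut, the pull close to the chest face at (615,235), and both boards unmoved. Now the boards.

```bash
sed -i 's/q1=np.arctan2(w\[1\],w\[0\]); r=/q1=np.arctan2(w[1],w[0])-np.arcsin(.0667\/np.hypot(w[0],w[1])); r=/' h.py
python3 - <<'E'
from h import *
np.set_printoptions(precision=4,suppress=True)
s,p,r=st(); print(q6est(p,r))
eA,eB,eS=np.radians([23.6,48.7,29.7])
A=np.array([.4502,.3962]);B=np.array([.3649,.3189])
u=lambda a:np.array([np.cos(a),np.sin(a)])
gA=np.r_[A-.029*u(eA),.018]; gB=np.r_[B-.029*u(eB),.018]; print(gA,gB)
for n,g,e in(('A',gA,eA),('B',gB,eB)): print(n,q6est(g,Rtilt(e,-1)),q6est(g+[0,0,.1],Rtilt(e,-1)))
for q in((.5883,.3036,.09),(.5367,.2746,.09)): print(q6est(q,Rtilt(eS,1)))
R=Rtilt(eB,-1); up=gB+[0,0,.10]
c=rows([([.40,-.05,.26],Rdown(np.radians(-41)),50,0),([up[0],up[1],.17],R,50,0),(up,R,50,3)])
E
```

```text
[-39.9082   0.0143  72.9384]
[0.4236 0.3846 0.018 ] [0.3458 0.2971 0.018 ]
A [  39.4137  -11.11   -168.675 ] [  39.4137  -11.11   -168.675 ]
B [ 24.9273  16.5613 162.6998] [ 24.9273  16.5613 162.6998]
[19.2853  7.3439 -7.405 ]
[17.9915  8.2501 -8.337 ]
-24.8 -3.4 -23.6 0 0.035 0 50; -49.7 -6.7 -47.2 0 0.07 0 50; -74.5 -10.1 -70.7 0.001 0.106 0 50; -99.4 -13.4 -94.3 0.001 0.141 0 50; -124.2 -16.8 -117.9 0.001 0.176 0 50; -149.1 -20.1 -141.5 0.001 0.211 0 50; -173.9 -23.5 -165.1 0.001 0.246 0 50; -198.8 -26.8 -188.6 0.001 0.282 0 50
-17.3 -3.4 -29.6 0.001 0.035 0 50; -40.8 5.6 -55.6 0.002 0.035 0.078 50; -64.4 14.6 -81.7 0.004 0.036 0.157 50; -88 23.7 -107.8 0.005 0.036 0.235 50; -111.5 32.7 -133.8 0.007 0.036 0.314 50; -135.1 41.7 -159.9 0.009 0.037 0.392 50; -158.6 50.7 -185.9 0.01 0.037 0.471 50; -182.2 59.8 -212 0.012 0.037 0.549 50
-14.5 19.4 -26.9 0 0.001 0.079 50; -29.1 38.8 -53.9 0 0.001 0.157 50; -43.6 58.3 -80.8 0 0.002 0.236 50; -30 80.4 -80.9 0 0.002 0.236 50; -16.4 102.6 -80.9 0 0.002 0.236 50; -16.4 102.6 -80.9 0 0.002 0.236 50; -16.4 102.6 -80.9 0 0.002 0.236 50; -16.4 102.6 -80.9 0 0.002 0.236 50
```

Request:
carry_out --commands "-25 -3 -24 0 0.035 0 50; -50 -7 -47 0 0.07 0 50; -75 -10 -71 0 0.106 0 50; -99 -13 -94 0 0.141 0 50; -124 -17 -118 0 0.176 0 50; -149 -20 -141 0 0.211 0 50; -174 -23 -165 0 0.246 0 50; -199 -27 -189 0 0.282 0 50"

```text
time: 37.22
position: [0.4109, -0.0803, 0.2569]
orientation: [0.304, -0.304, 0.639, -0.638]
ft_force: [0.1, 0.2, 0.4]
opening: 0.0683
```

Request:
carry_out --commands "-17 -3 -30 0 0.035 0 50; -41 6 -56 0.002 0.035 0.078 50; -64 15 -82 0.004 0.036 0.157 50; -88 24 -108 0.005 0.036 0.235 50; -112 33 -134 0.007 0.036 0.314 50; -135 42 -160 0.009 0.037 0.392 50; -159 51 -186 0.01 0.037 0.471 50; -182 60 -212 0.012 0.037 0.549 50"

```text
time: 37.88
position: [0.3612, 0.1944, 0.197]
orientation: [0.457, -0.105, 0.699, -0.54]
ft_force: [0.9, -0.4, 0.1]
opening: 0.0686
```

Request:
carry_out --commands "-15 19 -27 0 0 0.079 50; -29 39 -54 0 0 0.157 50; -44 58 -81 0 0.002 0.236 50; -30 80 -81 0 0.002 0.236 50; -16 103 -81 0 0.002 0.236 50; -16 103 -81 0 0.002 0.236 50; -16 103 -81 0 0.002 0.236 50; -16 103 -81 0 0.002 0.236 50"

```text
time: 38.55
position: [0.3596, 0.3038, 0.1197]
orientation: [0.514, -0.027, 0.707, -0.484]
ft_force: [-0.0, -0.7, 0.5]
opening: 0.0687
```

Request:
carry_out --commands "0 0 0 0 0 0 50; 0 0 0 0 0 0 50; 0 0 0 0 0 0 50; 0 0 0 0 0 0 50"

```text
time: 38.88
position: [0.36, 0.3032, 0.1195]
orientation: [0.514, -0.027, 0.707, -0.485]
ft_force: [0.1, 0.2, 0.3]
opening: 0.0684
```

Run:
```python
from h import *
np.set_printoptions(precision=4,suppress=True)
s,p,r=st(); print(p,s['opening'],s['ft_force'],np.degrees(s['joint_positions'])); print(r.as_matrix())
d=snap('wrist','w11.png')
g=np.array([.3458,.2971,.018]); R=Rtilt(np.radians(48.7),-1)
print(pix(d,[[.3757,.3678,.014],[.4118,.3358,.014],[.354,.2693,.014],[.318,.3026,.014]]))
rows([(g+[0,0,.02],R,50,1),(g,R,50,3)])
```

```text
[0.36   0.3032 0.1195] 0.06843286054308735 [0.1307 0.2079 0.3483] [ 18.127  -56.6984 -60.8409  45.7182  21.0443 157.1345]
[[-0.4711  0.4601  0.7526]
 [-0.5358  0.5285 -0.6585]
 [-0.7007 -0.7135 -0.0025]]
[[283.1826 227.703 ]
 [334.0032 227.9153]
 [337.8171 330.8614]
 [276.0278 329.0487]]
22.1 16 -2.1 0.001 0 0.003 50; 44.2 32.1 -4.1 0.002 0 0.007 50; 66.4 48.1 -6.2 0.004 -0.001 0.01 50; 66.4 48.1 -6.2 0.004 -0.001 0.01 50; 80.4 62.4 -6.1 0.004 -0.001 0.01 50; 80.4 62.4 -6.1 0.004 -0.001 0.01 50; 80.4 62.4 -6.1 0.004 -0.001 0.01 50; 80.4 62.4 -6.1 0.004 -0.001 0.01 50
```

View pics/w11.png

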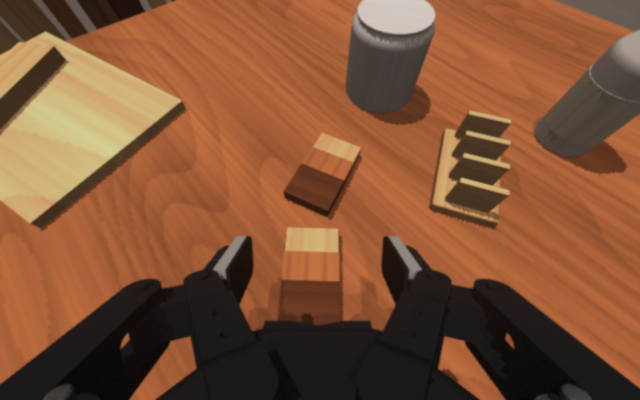

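Run:
```python
from h import *
g=np.array([.3537,.3061,.045]); R=Rtilt(np.radians(48.7),-1)
rows([(g,R,50,4)])
```

```text
17.6 17.2 -2.1 0.001 0 0.003 50; 35.3 34.4 -4.1 0.002 0 0.007 50; 52.9 51.5 -6.2 0.004 -0.001 0.01 50; 52.9 51.5 -6.2 0.004 -0.001 0.01 50; 52.9 51.5 -6.2 0.004 -0.001 0.01 50; 52.9 51.5 -6.2 0.004 -0.001 0.01 50; 52.9 51.5 -6.2 0.004 -0.001 0.01 50
```

Request:
carry_out --commands "18 17 -2 0 0 0.003 50; 35 34 -4 0.002 0 0.007 50; 53 51 -6 0.004 0 0.01 50; 53 51 -6 0.004 0 0.01 50; 53 51 -6 0.004 0 0.01 50; 53 51 -6 0.004 0 0.01 50; 53 51 -6 0.004 0 0.01 50; 53 51 -6 0.004 0 0.01 50"

```text
time: 39.6
position: [0.354, 0.3063, 0.0449]
orientation: [0.515, -0.024, 0.707, -0.484]
ft_force: [-0.0, 0.5, -0.1]
opening: 0.0685
```

Run:
```python
from h import *
np.set_printoptions(precision=4,suppress=True)
s,p,r=st(); print(p,s['ft_force'],s['joint_positions']); print(r.as_matrix())
```

```text
[0.354  0.3063 0.0449] [-0.0019  0.4609 -0.1096] [ 0.3351 -0.9751 -1.2099  0.6239  0.3558  2.7602]
[[-0.4688  0.4639  0.7517]
 [-0.5326  0.5304 -0.6595]
 [-0.7047 -0.7095 -0.0015]]
```

Request:
carry_out --commands "8 8 0 0 0 0 50; 15 15 0 0 0 0 50; 19 19 0 0 0 0 50; 19 19 0 0 0 0 50; 19 19 0 0 0 0 50; 19 19 0 0 0 0 50; 19 19 0 0 0 0 50; 19 19 0 0 0 0 50"

```text
time: 40.27
position: [0.3617, 0.3102, 0.0232]
orientation: [0.513, -0.029, 0.708, -0.485]
ft_force: [0.0, 0.0, 0.2]
opening: 0.0688
```

Run:
```python
from h import *
np.set_printoptions(precision=4,suppress=True)
s,p,r=st(); print(p,s['ft_force'],s['joint_positions']); print(r.as_matrix())
```

```text
[0.3617 0.3102 0.0232] [0.0383 0.0332 0.2296] [ 0.3395 -0.8689 -1.2095  0.5277  0.3528  2.7597]
[[-0.4729  0.4567  0.7535]
 [-0.5379  0.5277 -0.6574]
 [-0.6979 -0.7162 -0.0038]]
```

Run:
```python
from h import *
np.set_printoptions(precision=4,suppress=True)
s,p,r=st(); e=np.radians(48.7); R=Rtilt(e,-1,np.radians(35)); g=np.array([.3497,.3016,.018])
c=rows([(g+[0.008,0.009,.05],R,50,1),(g+[0,0,.02],R,50,1),(g,R,50,3)])
```

```text
-14.8 -16.8 -1.7 0.003 0 -0.081 50; -29.6 -33.7 -3.5 0.005 0 -0.162 50; -29.6 -33.7 -3.5 0.005 0 -0.162 50; 0 -20.6 -3.5 0.005 0 -0.162 50; 0 -20.6 -3.5 0.005 0 -0.162 50; 13.9 -6.3 -3.4 0.005 0 -0.162 50; 13.9 -6.3 -3.4 0.005 0 -0.162 50; 13.9 -6.3 -3.4 0.005 0 -0.162 50
0 0 0 0 0 0 50
```

Request:
carry_out --commands "-15 -17 -2 0.003 0 -0.081 50; -30 -34 -3 0.005 0 -0.162 50; -30 -34 -3 0.005 0 -0.162 50; -30 -34 -3 0.005 0 -0.162 50; -30 -34 -3 0.005 0 -0.162 50; -30 -34 -3 0.005 0 -0.162 50"

```text
time: 40.77
position: [0.3574, 0.31, 0.0672]
orientation: [0.471, -0.085, 0.702, -0.527]
ft_force: [-0.9, -0.4, -0.7]
opening: 0.0688
```

Run:
```python
from h import *
np.set_printoptions(precision=4,suppress=True)
s,p,r=st(); e=np.radians(48.7); R=Rtilt(e,-1,np.radians(35)); g=np.array([.3497,.3016,.018])
print(p,s['joint_positions']); print((r.inv()*R).as_rotvec())
c=rows([(g+[0,0,.02],R,50,1),(g,R,50,4)])
```

```text
[0.3574 0.31   0.0672] [ 0.4121 -0.739  -0.9798  0.7673  0.2457  2.7752]
[ 0.0009 -0.0004  0.0022]
26 17.4 -0.2 0.001 0 0.002 50; 26 17.4 -0.2 0.001 0 0.002 50; 37.5 33.8 -0.2 0.001 0 0.002 50; 37.5 33.8 -0.2 0.001 0 0.002 50; 37.5 33.8 -0.2 0.001 0 0.002 50; 37.5 33.8 -0.2 0.001 0 0.002 50; 37.5 33.8 -0.2 0.001 0 0.002 50
```

Request:
carry_out --commands "13 9 0 0 0 0 50; 26 17 0 0 0 0 50; 32 26 0 0 0 0 50; 37 34 0 0 0 0 50; 37 34 0 0 0 0 50; 37 34 0 0 0 0 50; 37 34 0 0 0 0 50; 37 34 0 0 0 0 50"

```text
time: 41.43
position: [0.3512, 0.3023, 0.0198]
orientation: [0.472, -0.084, 0.702, -0.527]
ft_force: [-0.2, 0.2, -0.4]
opening: 0.0687
```

Request:
carry_out --commands "0 0 0 0 0 0 255; 0 0 0 0 0 0 255; 0 0 0 0 0 0 255; 0 0 0 0 0 0 255; 0 0 0 0 0 0 255; 0 0 0 0 0 0 255; 0 0 0 0 0 0 255; 0 0 0 0 0 0 255"

```text
time: 42.1
position: [0.3517, 0.3026, 0.0204]
orientation: [0.472, -0.084, 0.702, -0.527]
ft_force: [-2.4, -2.8, 4.5]
opening: 0.0467
```

Run:
```python
from h import *
np.set_printoptions(precision=4,suppress=True)
s,p,r=st(); print(p,s['opening'],s['ft_force'],s['joint_positions']); print(r.as_matrix())
```

```text
[0.3517 0.3026 0.0204] 0.046669200138879104 [-2.4197 -2.7874  4.4808] [ 0.3961 -0.7309 -1.0728  0.6662  0.2544  2.7611]
[[-0.5398  0.3793  0.7515]
 [-0.6154  0.4314 -0.6597]
 [-0.5744 -0.8186  0.0005]]
```

```bash
cat > place.py <<'E'
from h import *
import sys
def boardT(p,r,ctr,e):
    """board pose in tool (lateral centred)"""
    eb=np.array([np.cos(e),np.sin(e),0]); n=np.array([-eb[1],eb[0],0])
    c=np.array([*ctr,.007]); c=c+n*((p-c)@n); Rb=Ro.from_matrix(np.c_[eb,n,[0,0,1.]])
    return r.inv().apply(c-p), r.inv()*Rb
def final(T,slot,zc,eS):
    es=np.array([np.cos(eS),np.sin(eS),0]); Z=np.array([0,0,1.]); Rb=Ro.from_matrix(np.c_[-Z,np.cross(es,Z),-es])
    R=Rb*T[1].inv(); return np.array([*slot,zc])-R.apply(T[0]), R
E
python3 - <<'E'
from place import *
np.set_printoptions(precision=4,suppress=True)
print('glue',world(load('top0'),[[253,163]],.0), 'tin', world(load('top0'),[[182,189]],.1))
s,p,r=st(); e=np.radians(48.7); eS=np.radians(29.7)
T=boardT(p,r,[.3649,.3189],e); np.savez('TB.npz',a=T[0],b=T[1].as_quat())
slot=[.5883,.3036]
P,R=final(T,slot,.060,eS); print(P,R.as_matrix(),q6est(P,R))
yt=lambda a: Ro.from_rotvec([0,a,0])
m=np.array([.42,.25,.20]); Rm=r*yt(-np.pi/2)
l=p+[.03,.0,.06]
hi=P+[0,0,.09]
c=rows([(l,r,255,0),(m,Rm,255,0),(hi-[.04,.02,0],R,255,0),(hi,R,255,3)])
print(c[0],hi)
E
```

```text
glue [[0.6961 0.2609 0.    ]] tin [[0.594  0.4503 0.1   ]]
[0.5767 0.297  0.081 ] [[ 0.4986  0.7109 -0.4959]
 [ 0.2851  0.4057  0.8684]
 [ 0.8186 -0.5744 -0.0004]] [18.5116  9.1505 -6.5171]
-25.3 -18.9 11.3 0 0 0 255; -50.7 -37.7 22.6 0 0 0 255; -54.5 -44.8 26.8 0 -0.105 0 255; -58.3 -51.9 31.1 0 -0.209 0 255; -62.1 -58.9 35.3 0 -0.314 0 255; -65.9 -66 39.5 0 -0.419 0 255; -69.7 -73.1 43.8 0 -0.524 0 255; -73.5 -80.2 48 0 -0.628 0 255
-0.6 -7 5.6 0 -0.105 0 255; -1.1 -14.1 11.3 0 -0.21 0 255; -1.7 -21.2 17 0 -0.314 0 255; -2.3 -28.2 22.6 0 -0.419 0 255; -2.9 -35.3 28.3 0 -0.524 0 255; -3.5 -42.4 33.9 0 -0.629 0 255; -4.1 -49.4 39.6 0 -0.733 0 255; -4.7 -56.5 45.3 0 -0.838 0 255
3.8 -7.1 4.2 0 -0.105 0 255; 8.7 -1 9.5 0.008 -0.206 -0.034 255; 13.5 5.2 14.9 0.016 -0.306 -0.067 255; 18.3 11.3 20.3 0.024 -0.407 -0.101 255; 23.2 17.4 25.7 0.032 -0.508 -0.134 255; 28 23.5 31 0.041 -0.609 -0.168 255; 32.9 29.7 36.4 0.049 -0.71 -0.202 255; 37.7 35.8 41.8 0.057 -0.81 -0.236 255
5.6 7.6 0.4 0.006 -0.101 -0.034 255; 11.2 15.2 0.9 0.013 -0.202 -0.068 255; 16.8 22.8 1.3 0.019 -0.303 -0.101 255; 22.5 30.5 1.8 0.025 -0.404 -0.135 255; 28.1 38.1 2.2 0.032 -0.505 -0.169 255; 33.7 45.7 2.7 0.038 -0.606 -0.203 255; 48 61 10.6 0.038 -0.606 -0.203 255; 62.2 76.3 18.5 0.038 -0.606 -0.203 255
0 0 0 0 0 0 255; 0 0 0 0 0 0 255; 0 0 0 0 0 0 255
[0.5766 0.297  0.1709] [0.5767 0.297  0.171 ]
```

Request:
carry_out --commands "-25 -19 11 0 0 0 255; -51 -38 23 0 0 0 255; -54 -45 27 0 -0.105 0 255; -58 -52 31 0 -0.209 0 255; -62 -59 35 0 -0.314 0 255; -66 -66 39 0 -0.419 0 255; -70 -73 44 0 -0.524 0 255; -74 -80 48 0 -0.628 0 255"

```text
time: 42.77
position: [0.3962, 0.2811, 0.1259]
orientation: [0.666, -0.246, 0.521, -0.474]
ft_force: [-1.0, -0.6, -0.1]
opening: 0.0463
```

Request:
carry_out --commands "-1 -7 6 0 -0.105 0 255; -1 -14 11 0 -0.21 0 255; -2 -21 17 0 -0.314 0 255; -2 -28 23 0 -0.419 0 255; -3 -35 28 0 -0.524 0 255; -3 -42 34 0 -0.629 0 255; -4 -49 40 0 -0.733 0 255; -5 -56 45 0 -0.838 0 255"

```text
time: 43.43
position: [0.4168, 0.2538, 0.1893]
orientation: [0.82, -0.417, 0.205, -0.333]
ft_force: [0.4, -0.0, -0.7]
opening: 0.0466
```

Request:
carry_out --commands "4 -7 4 0 -0.105 0 255; 9 -1 10 0.008 -0.206 -0.034 255; 13 5 15 0.016 -0.306 -0.067 255; 18 11 20 0.024 -0.407 -0.101 255; 23 17 26 0.032 -0.508 -0.134 255; 28 24 31 0.041 -0.609 -0.168 255; 33 30 36 0.049 -0.71 -0.202 255; 38 36 42 0.057 -0.81 -0.236 255"

```text
time: 44.1
position: [0.4825, 0.2652, 0.1805]
orientation: [0.802, -0.513, -0.193, -0.24]
ft_force: [1.2, 1.0, -0.6]
opening: 0.0466
```

Request:
carry_out --commands "6 8 0 0.006 -0.101 -0.034 255; 11 15 1 0.013 -0.202 -0.068 255; 17 23 1 0.019 -0.303 -0.101 255; 22 30 2 0.025 -0.404 -0.135 255; 28 38 2 0.032 -0.505 -0.169 255; 34 46 3 0.038 -0.606 -0.203 255; 48 61 11 0.038 -0.606 -0.203 255; 62 76 19 0.038 -0.606 -0.203 255"

```text
time: 44.77
position: [0.5744, 0.2972, 0.1635]
orientation: [0.691, -0.525, -0.474, -0.151]
ft_force: [0.7, -0.2, -0.4]
opening: 0.0463
```

Request:
carry_out --commands "0 0 0 0 0 0 255; 0 0 0 0 0 0 255; 0 0 0 0 0 0 255; 0 0 0 0 0 0 255; 0 0 0 0 0 0 255"

```text
time: 45.18
position: [0.5758, 0.2977, 0.1689]
orientation: [0.69, -0.523, -0.476, -0.153]
ft_force: [0.4, -0.2, -1.1]
opening: 0.0465
```

Run:
```python
from place import *
np.set_printoptions(precision=4,suppress=True)
s,p,r=st(); z=np.load('TB.npz'); T=(z['a'],Ro.from_quat(z['b']))
P,R=final(T,[.5883,.3036],.060,np.radians(29.7))
print(p,P+[0,0,.09],(r.inv()*R).as_rotvec(),s['opening'],s['joint_positions'])
d=snap('wrist','w12.png'); t=snap('scene','s12.png')
o=np.zeros((400,800,3),np.uint8); o[:,:500]=d['image'][:,70:570]; o[:300,500:]=cv2.resize(t['image'][150:250,340:440],None,fx=3,fy=3,interpolation=cv2.INTER_CUBIC); cv2.imwrite('pics/c12.png',o)
```

```text
[0.5758 0.2977 0.1689] [0.5767 0.297  0.171 ] [ 0.0001  0.0003 -0.0026] 0.04652944287249807 [ 0.2835 -0.4733 -0.8386  0.2623  0.1914 -0.138 ]
```

View pics/c12.png

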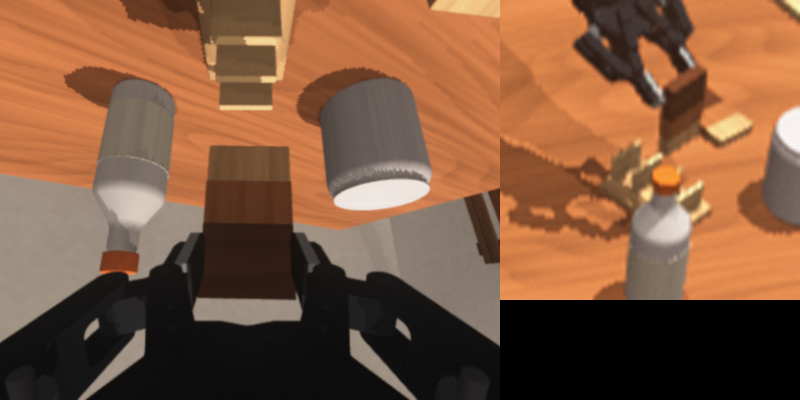

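The board is held upright, light end down, with its face at (275-365,150-295) in the wrist picture and the rack behind it. That was my last viewable picture. From here I'll measure its pose from the depth images.

```bash
cat >> place.py <<'E'
def grid(d,u0,u1,v0,v1,st=2):
    uv=np.array([[u,v] for v in range(v0,v1,st) for u in range(u0,u1,st)]); X=world(d,uv); ok=np.array([d['depth'][v,u]>0 for u,v in uv]); return uv[ok],X[ok]
E
python3 - <<'E'
from place import *
np.set_printoptions(precision=4,suppress=True)
d=load('w12'); uv,X=grid(d,290,352,155,285)
c=X.mean(0); n=np.linalg.svd(X-c)[2][2]; print(c,n, np.degrees(np.arctan2(n[1],n[0])), np.abs((X-c)@n).max())
# extents of the board: points near that plane
uv,X=grid(d,240,400,120,310,1); k=np.abs((X-c)@n)<.004; Y=X[k]; es=np.array([np.cos(np.radians(29.7)),np.sin(np.radians(29.7))]); 
lat=(Y[:,:2]-[.5883,.3036])@np.array([-es[1],es[0]]); fwd=(Y[:,:2]-[.5883,.3036])@es
print('z',np.percentile(Y[:,2],[0,1,50,99,100]),'lat',np.percentile(lat,[1,99]),'fwd',np.percentile(fwd,[1,50,99]))
lo=Y[:,2]<np.percentile(Y[:,2],15); print('bottom lat',np.percentile(lat[lo],[1,99]),'fwd',np.median(fwd[lo]))
# rack geometry from scene + top depth: points between z .03 and .06 near rack
for f in('top10','s12','w12'):
    q=load(f); H=np.mgrid[0:400,0:640]; uv,X=grid(q,0,640,0,400,1)
    rel=X[:,:2]-[.5625,.2892]; a=rel@es; b=rel@np.array([-es[1],es[0]])
    k=(np.abs(a)<.06)&(np.abs(b)<.035)&(X[:,2]>.04)&(X[:,2]<.056); print(f,k.sum()); 
    h,_=np.histogram(a[k],bins=np.arange(-.06,.0601,.004)); print(h); print(np.percentile(b[k],[2,98]) if k.sum() else '', np.percentile(X[k,2],[90]) if k.sum() else '')
E
```

```text
[0.5809 0.3004 0.1446] [-0.8694 -0.4942  0.0046] -150.38513814343057 0.0022252661856335654
z [0.0971 0.0993 0.149  0.1872 0.1881] lat [-0.0249  0.0239] fwd [-0.0095 -0.008  -0.0065]
bottom lat [-0.0243  0.0241] fwd -0.008108114224953791
top10 151
[ 0  0  0  0 18 18  0  0  0  0  0 13 21  4  0  0  0  0  1 23 15  0  0  0
  0  0 15 18  5  0]
[-0.0177  0.0218] [0.0525]
s12 79
[ 0  0  0  0  6 16  5  0  0  0  0  2 11 12  1  0  0  0  0  1  1  1  0  0
  0  0  1  7 14  1]
[-0.0246  0.0188] [0.0491]
w12 2514
[  0   0   0   0   0   0   0   0   0   0   0  64 843 236   0   0   0   0
   0 517 256  35   0   0   0   0  37 451  75   0]
[-0.0223  0.018 ] [0.0463]
```

Run:
```python
from h import *
s,p,r=st(); es=np.array([.8686,.4955,0]); l=np.array([-.4955,.8686,0])
print(p,s['dq'])
t=p+es*.006-l*.001
c=rows([(t-[0,0,.035],r,255,2)]); print()
c=rows([(t-[0,0,.084],r,255,4)],c); print()
c=rows([(t-[0,0,.087],r,255,2)],c)
```

```text
[0.57597071 0.2977965  0.16921691] [ 0.0001064   0.00269031  0.00486078 -0.00174574 -0.00032874 -0.00105725]
-25.2 25.1 -1 0 0 0 255; -25.2 25.1 -1 0 0 0 255; -25.2 25.1 -1 0 0 0 255

-20 14.1 0 0 0 0 255; -40 28.2 0.1 0 0 0 255; -40 28.2 0.1 0 0 0 255; -40 28.2 0.1 0 0 0 255; -40 28.2 0.1 0 0 0 255; -40 28.2 0.1 0 0 0 255

-2.5 1.7 0 0 0 0 255; -2.5 1.7 0 0 0 0 255; -2.5 1.7 0 0 0 0 255
```

Request:
carry_out --commands "-13 13 -1 0 0 0 255; -25 25 -1 0 0 0 255; -25 25 -1 0 0 0 255; -25 25 -1 0 0 0 255; -25 25 -1 0 0 0 255; -25 25 -1 0 0 0 255"

```text
time: 45.78
position: [0.5828, 0.3003, 0.1363]
orientation: [0.69, -0.523, -0.477, -0.154]
ft_force: [-0.7, 0.2, 0.3]
opening: 0.0465
```

```bash
cat > chk.py <<'E'
from place import *
def chk(name='w',c0=(.5625,.2892)):
    np.set_printoptions(precision=4,suppress=True)
    d=snap('wrist'); es=np.array([.8686,.4955]); l=np.array([-.4955,.8686])
    uv,X=grid(d,290,352,160,260); c=np.median(X,0); k=np.abs((X-c)[:,:2]@es)<.01; X=X[k]; c=X.mean(0); n=np.linalg.svd(X-c)[2][2]
    uv,X=grid(d,230,410,20,310,1); k=np.abs((X-c)@n)<.003; Y=X[k]; k2=np.abs((Y[:,:2]-c[:2])@l)<.03; Y=Y[k2]
    a=(Y[:,:2]-c0)@es; b=(Y[:,:2]-c0)@l
    print('board n',n,'a face',np.median(a),'lat',np.percentile(b,[1,99]),'z',np.percentile(Y[:,2],[1,99]))
    uv,X=grid(d,0,640,0,400,1); a=(X[:,:2]-c0)@es; b=(X[:,:2]-c0)@l
    k=(np.abs(a)<.06)&(np.abs(b)<.021)&(X[:,2]>.044)&(X[:,2]<.052); h,_=np.histogram(a[k],bins=np.arange(-.06,.0601,.004)); print(h)
    s,p,r=st(); print(p,s['ft_force'],s['opening'])
E
python3 -c "
from chk import *; chk()"
```

```text
board n [-0.8686 -0.4956 -0.0015] a face 0.029070016382358694 lat [-0.0266  0.0225] z [0.0664 0.1546]
[  0   0   0   0 648 816  65   0   0   0   0  15 621 224   0   0   0   0
   0 256 254  32   0   0   0   0  11 249  69   0]
[0.5829 0.3003 0.1364] [ 0.44    1.0568 -0.844 ] 0.046089015605564235
```

Request:
carry_out --commands "-13 9 0 0 0 0 255; -25 18 0 0 0 0 255; -34 24 0 0 0 0 255; -39 28 0 0 0 0 255; -41 29 0 0 0 0 255; -42 30 0 0 0 0 255; -42 30 0 0 0 0 255; -42 30 0 0 0 0 255"

```text
time: 46.5
position: [0.5831, 0.3004, 0.0839]
orientation: [0.69, -0.523, -0.476, -0.154]
ft_force: [0.0, -0.2, -0.1]
opening: 0.0466
```

```bash
python3 -c "
from chk import *; chk()"
```

```text
board n [-0.8446 -0.4821  0.2331] a face 0.029204982428084086 lat [-0.0265  0.0217] z [0.034  0.0845]
[  0   0   0   0 808 694  47   0   0   0   0  33 613 153   0   0   0   0
   0 289 184  25 914   0   0   0   0   0   0   0]
[0.5831 0.3004 0.084 ] [-0.2121  0.9235 -0.4729] 0.04641974879874323
```

Request:
carry_out --commands "-1 1 0 0 0 0 255; -1 1 0 0 0 0 255; -1 1 0 0 0 0 60; -1 1 0 0 0 0 60; -1 1 0 0 0 0 60; -1 1 0 0 0 0 60; -1 1 0 0 0 0 60; -1 1 0 0 0 0 60"

```text
time: 47.22
position: [0.5825, 0.3003, 0.0809]
orientation: [0.69, -0.523, -0.476, -0.153]
ft_force: [-0.0, -0.5, 0.3]
opening: 0.0653
```

Request:
carry_out --commands "0 -10 0 0 0 0 60; 0 -25 0 0 0 0 60; 0 -50 0 0 0 0 60; 0 -80 0 0 0 0 60; 0 -110 0 0 0 0 60; 0 -140 0 0 0 0 60; 0 -140 0 0 0 0 60; 0 -140 0 0 0 0 60"

```text
time: 47.88
position: [0.4844, 0.2434, 0.1672]
orientation: [0.688, -0.522, -0.479, -0.157]
ft_force: [0.2, 1.7, -0.2]
opening: 0.0652
```

```bash
cat > rk.py <<'E'
from place import *
np.set_printoptions(precision=4,suppress=True)
es=np.array([.8686,.4955]); l=np.array([-.4955,.8686]); c0=np.array([.5625,.2892])
for f in('wrist','scene','top'):
    d=snap(f,'rk_%s.png'%f); uv,X=grid(d,0,640,0,400,1); a=(X[:,:2]-c0)@es; b=(X[:,:2]-c0)@l
    k=(np.abs(a)<.07)&(np.abs(b)<.04)&(X[:,2]>.056)&(X[:,2]<.13)
    print(f,k.sum())
    if k.sum()>5:
        for lo,hi in((-.07,-.012),(-.012,.018),(.018,.07)):
            q=k&(a>lo)&(a<hi)
            if q.sum()>5: print('  a',np.percentile(a[q],[2,50,98]),'b',np.percentile(b[q],[2,98]),'z',np.percentile(X[q,2],[2,98]),q.sum())
    A=np.array([.4502,.3962]); k=(np.hypot(*(X[:,:2]-A).T)<.065)&(X[:,2]>.009)&(X[:,2]<.022)
    if k.sum()>30:
        q=X[k][:,:2].astype(np.float32); r=cv2.minAreaRect(q*1000); print('  A',r,k.sum(),X[k][:,2].mean())
s,p,r=st(); print(p,s['opening'],s['joint_positions'])
E
python3 rk.py
```

```text
wrist 2168
  a [0.0268 0.0282 0.0391] b [-0.026   0.0228] z [0.0569 0.1003] 2168
  A ((452.20489501953125, 394.53326416015625), (91.33243560791016, 53.331504821777344), 22.181686401367188) 5296 0.011926987847053226
scene 141
  a [0.0266 0.0399 0.0443] b [-0.028   0.0244] z [0.0583 0.1037] 141
  A ((450.9654235839844, 391.63079833984375), (98.0940170288086, 59.01472473144531), 20.536439895629883) 248 0.013115062091548167
top 166
  a [0.0253 0.0278 0.0403] b [-0.0218  0.0263] z [0.0598 0.1082] 165
  A ((442.89166259765625, 406.7378234863281), (101.21781921386719, 95.88499450683594), 42.416812896728516) 515 0.016013153004445245
[0.4828 0.2435 0.1592] 0.065324967502971 [ 0.1931 -0.9109 -1.0721  0.4827  0.2643 -0.193 ]
```

Run:
```python
from place import *
s,p,r=st(); e=np.radians(23.); R=Rtilt(e,-1); g=np.array([.4261,.385,.018]); up=g+[0,0,.09]
yt=lambda a: Ro.from_rotvec([0,a,0])
Rm=R*yt(np.pi/2)
print(q6est(up,Rm),q6est(up,R))
c=rows([([.44,.31,.17],Rm,50,0),(up,R,50,3)])
print(c[0],up)
```

```text
[ 39.43569532 -11.54094281 -78.21752873] [  39.43569532  -11.54094281 -168.21752873]
0.5 -0.7 5.6 0.004 -0.106 0.014 50; 0.9 -1.4 11.3 0.009 -0.213 0.029 50; 1.4 -2.1 16.9 0.013 -0.319 0.043 50; 1.8 -2.8 22.6 0.017 -0.426 0.057 50; 2.3 -3.4 28.2 0.021 -0.532 0.071 50; 2.7 -4.1 33.8 0.026 -0.639 0.086 50; 3.2 -4.8 39.5 0.03 -0.745 0.1 50; 3.6 -5.5 45.1 0.034 -0.851 0.114 50
4.5 -0.8 3.4 0.004 -0.107 0.014 50; 9 -1.7 6.9 0.009 -0.213 0.029 50; 13.4 -2.5 10.3 0.013 -0.32 0.043 50; 17.9 -3.3 13.7 0.017 -0.426 0.057 50; 22.4 -4.1 17.1 0.022 -0.533 0.072 50; 26.9 -4.9 20.6 0.026 -0.639 0.086 50; 29.2 -1 25.2 0.03 -0.744 0.085 50; 31.6 2.9 29.9 0.035 -0.848 0.084 50
5.3 3.7 1.1 0 -0.105 0 50; 10.6 7.4 2.1 0 -0.21 0 50; 15.9 11.1 3.2 0 -0.315 0 50; 21.2 14.8 4.3 0 -0.419 0 50; 26.5 18.5 5.3 0 -0.524 0 50; 31.8 22.2 6.4 0 -0.629 0 50; 37.1 25.9 7.5 0 -0.733 0 50; 42.4 29.6 8.6 0 -0.838 0 50
4.3 3.7 -3.3 0 -0.105 0 50; 8.7 7.4 -6.5 0 -0.21 0 50; 13 11.1 -9.7 0 -0.314 0 50; 17.4 14.8 -13 0 -0.419 0 50; 21.7 18.5 -16.2 0 -0.524 0 50; 21.7 18.5 -16.2 0 -0.524 0 50; 21.7 18.5 -16.2 0 -0.524 0 50; 21.7 18.5 -16.2 0 -0.524 0 50
[0.42608238 0.38499707 0.10800987] [0.4261 0.385  0.108 ]
```

Request:
carry_out --commands "0 -1 6 0.004 -0.106 0.014 50; 1 -1 11 0.009 -0.213 0.029 50; 1 -2 17 0.013 -0.319 0.043 50; 2 -3 23 0.017 -0.426 0.057 50; 2 -3 28 0.021 -0.532 0.071 50; 3 -4 34 0.026 -0.639 0.086 50; 3 -5 39 0.03 -0.745 0.1 50; 4 -5 45 0.034 -0.851 0.114 50"

```text
time: 48.7
position: [0.4586, 0.2818, 0.1632]
orientation: [-0.448, 0.554, 0.69, -0.127]
ft_force: [-0.4, 0.2, -0.4]
opening: 0.0688
```

Request:
carry_out --commands "4 -1 3 0.004 -0.107 0.014 50; 9 -2 7 0.009 -0.213 0.029 50; 13 -2 10 0.013 -0.32 0.043 50; 18 -3 14 0.017 -0.426 0.057 50; 22 -4 17 0.022 -0.533 0.072 50; 27 -5 21 0.026 -0.639 0.086 50; 29 -1 25 0.03 -0.744 0.085 50; 32 3 30 0.035 -0.848 0.084 50"

```text
time: 49.37
position: [0.4386, 0.3213, 0.1603]
orientation: [-0.127, 0.472, 0.788, -0.373]
ft_force: [1.0, -0.1, -1.0]
opening: 0.0684
```

Request:
carry_out --commands "5 4 1 0 -0.105 0 50; 11 7 2 0 -0.21 0 50; 16 11 3 0 -0.315 0 50; 21 15 4 0 -0.419 0 50; 27 18 5 0 -0.524 0 50; 32 22 6 0 -0.629 0 50; 37 26 7 0 -0.733 0 50; 42 30 9 0 -0.838 0 50"

```text
time: 50.03
position: [0.4313, 0.3604, 0.1258]
orientation: [0.204, 0.28, 0.772, -0.534]
ft_force: [1.0, -0.2, -0.1]
opening: 0.0685
```

Request:
carry_out --commands "4 4 -3 0 -0.105 0 50; 9 7 -7 0 -0.21 0 50; 13 11 -10 0 -0.314 0 50; 17 15 -13 0 -0.419 0 50; 22 18 -16 0 -0.524 0 50; 22 18 -16 0 -0.524 0 50; 22 18 -16 0 -0.524 0 50; 22 18 -16 0 -0.524 0 50"

```text
time: 50.7
position: [0.4265, 0.3847, 0.1076]
orientation: [0.395, 0.135, 0.694, -0.587]
ft_force: [0.0, -0.6, 0.3]
opening: 0.0686
```

Run:
```python
from place import *
np.set_printoptions(precision=4,suppress=True)
s,p,r=st(); e=np.radians(23.); R=Rtilt(e,-1); g=np.array([.4261,.385,.018])
print(p,s['joint_positions'],s['dq'],(r.inv()*R).as_rotvec())
d=snap('wrist'); uv,X=grid(d,0,640,0,400,1); A=np.array([.451,.3955]); k=(np.hypot(*(X[:,:2]-A).T)<.06)&(X[:,2]>.009)&(X[:,2]<.02)
q=X[k]; lat=(q[:,:2]-A)@[-np.sin(e),np.cos(e)]; al=(q[:,:2]-A)@[np.cos(e),np.sin(e)]; print('A',cv2.minAreaRect(q[:,:2].astype(np.float32)*1000),np.percentile(lat,[1,99]),np.percentile(al,[1,99]))
c=rows([(g+[0,0,.025],R,50,1),(g,R,50,3)])
```

```text
[0.4265 0.3847 0.1076] [ 0.7442 -0.4958 -0.8639  0.4478 -0.2415 -2.894 ] [-0.0066 -0.0279  0.0077  0.0008 -0.0008 -0.0078] [-0.0017 -0.0003  0.0001]
A ((452.45166015625, 395.189453125), (90.40194702148438, 51.55297088623047), 22.592744827270508) [-0.0256  0.0243] [-0.0435  0.0447]
23.4 22.9 -0.2 -0.001 0 -0.001 50; 46.8 45.9 -0.5 -0.001 0 -0.001 50; 46.8 45.9 -0.5 -0.001 0 -0.001 50; 64.5 63.5 -0.5 -0.001 0 -0.001 50; 64.5 63.5 -0.5 -0.001 0 -0.001 50; 64.5 63.5 -0.5 -0.001 0 -0.001 50; 64.5 63.5 -0.5 -0.001 0 -0.001 50
```

A is lined up, with a lateral offset of about -0.6 mm. I'll descend and grip.

Request:
carry_out --commands "23 23 0 0 0 0 50; 45 44 0 0 0 0 50; 55 54 0 0 0 0 50; 60 59 0 0 0 0 50; 64 63 0 0 0 0 50; 64 63 0 0 0 0 50; 64 63 0 0 0 0 50; 64 63 0 0 0 0 50"

```text
time: 51.42
position: [0.428, 0.386, 0.0229]
orientation: [0.397, 0.138, 0.694, -0.585]
ft_force: [0.1, 0.7, -0.0]
opening: 0.069
```

Request:
carry_out --commands "0 0 0 0 0 0 255; 0 0 0 0 0 0 255; 0 0 0 0 0 0 255; 0 0 0 0 0 0 255; 0 0 0 0 0 0 255; 0 0 0 0 0 0 255; 0 0 0 0 0 0 255; 0 0 0 0 0 0 255"

```text
time: 52.08
position: [0.4279, 0.386, 0.023]
orientation: [0.398, 0.138, 0.694, -0.585]
ft_force: [-2.6, -2.5, 6.4]
opening: 0.0447
```

Run:
```python
from place import *
np.set_printoptions(precision=4,suppress=True)
s,p,r=st(); e=np.radians(22.8); print(p,s['opening'],s['ft_force'],s['joint_positions'])
T=boardT(p,r,[.4515,.3955],e); np.savez('TA.npz',a=T[0],b=T[1].as_quat())
eS=np.radians(29.7); es=np.array([.8686,.4955]); slot=np.array([.5625,.2892])-.026*es
P,R=final(T,slot,.060,eS); print(P,q6est(P,R))
yt=lambda a: Ro.from_rotvec([0,a,0]); hi=P+[0,0,.085]
l=p+[-.0,-.0,.09]; Rm=r*yt(np.pi/2)
c=rows([(l,r,255,0),([.43,.31,.19],Rm,255,0),(hi-[.05,.02,-.02],R,255,0),(hi,R,255,3)])
print(c[0],hi)
```

```text
[0.4279 0.386  0.023 ] 0.044736313198612064 [-2.6423 -2.5087  6.3921] [ 0.7445 -0.3488 -0.96    0.1961 -0.2422 -2.8959]
[0.526  0.2684 0.0854] [17.7493  8.2105 -8.7057]
-21.4 -21 0 0 0 0 255; -42.8 -42.1 0 0 0 0 255; -64.2 -63.1 0 0 0 0 255; -66.5 -68 4.7 0 0.105 0 255; -68.9 -73 9.4 0 0.209 0 255; -71.2 -77.9 14.1 0 0.314 0 255; -73.6 -82.8 18.9 0 0.419 0 255; -76 -87.7 23.6 0 0.524 0 255
-4.4 -4.9 2.9 0 0.104 0 255; -8.8 -9.9 5.8 0 0.209 0 255; -13.2 -14.8 8.7 0 0.314 0 255; -17.6 -19.7 11.6 0 0.418 0 255; -22 -24.6 14.5 0 0.523 0 255; -26.4 -29.5 17.4 0 0.628 0 255; -30.8 -34.5 20.3 0 0.733 0 255; -35.2 -39.4 23.2 0 0.837 0 255
-5.1 -4.9 -1.3 0 0.105 0 255; -10.2 -9.8 -2.7 0 0.21 0 255; -15.7 -8.9 -2.5 0.005 0.316 -0.004 255; -21.1 -8 -2.3 0.01 0.422 -0.008 255; -26.5 -7.1 -2.1 0.015 0.528 -0.012 255; -31.9 -6.2 -1.9 0.02 0.634 -0.017 255; -37.3 -5.3 -1.7 0.025 0.74 -0.021 255; -42.7 -4.4 -1.5 0.03 0.846 -0.025 255
-3.7 0.8 -4 0.005 0.106 -0.003 255; -7.5 1.5 -7.9 0.011 0.212 -0.007 255; -11.2 2.2 -11.9 0.016 0.318 -0.011 255; -15 2.9 -15.9 0.021 0.424 -0.014 255; -18.7 3.7 -19.8 0.027 0.53 -0.018 255; -22.4 4.4 -23.8 0.032 0.636 -0.021 255; -26.2 5.1 -27.7 0.037 0.742 -0.025 255; -29.9 5.9 -31.7 0.043 0.848 -0.028 255
12 25.8 -3.7 0 0 0 255; 24 51.6 -7.4 0 0 0 255; 24 51.6 -7.4 0 0 0 255; 24 51.6 -7.4 0 0 0 255; 24 51.6 -7.4 0 0 0 255
[0.5261 0.2684 0.1705] [0.526  0.2684 0.1704]
```

Only a sliver of the pads overlaps the board (TCP z 0.023, aim 0.018), so I'll reopen, go lower and regrip.

Request:
carry_out --commands "0 0 0 0 0 0 50; 0 0 0 0 0 0 50; 0 0 0 0 0 0 50; 0 0 0 0 0 0 50; 2 2 0 0 0 0 50; 4 4 0 0 0 0 50; 4 4 0 0 0 0 50; 4 4 0 0 0 0 50"

```text
time: 52.75
position: [0.4262, 0.3844, 0.0135]
orientation: [0.396, 0.136, 0.693, -0.586]
ft_force: [-0.9, -0.2, 0.8]
opening: 0.0688
```

Run:
```python
from place import *
np.set_printoptions(precision=4,suppress=True)
s,p,r=st(); e=np.radians(22.8); print(p,s['opening'],s['ft_force'],s['joint_positions'],s['dq'],r.as_matrix()[:,1])
```

```text
[0.4262 0.3844 0.0135] 0.06876679583283955 [-0.948  -0.2245  0.7957] [ 0.7441 -0.333  -0.9671  0.1793 -0.2416 -2.896 ] [ 0.0002 -0.005   0.0067 -0.0027  0.0006 -0.0005] [ 0.6527  0.2758 -0.7056]
```

Request:
carry_out --commands "-1 -1 0 0 0 0 50; -2 -2 0 0 0 0 50; -2 -2 0 0 0 0 50; -2 -2 0 0 0 0 255; -2 -2 0 0 0 0 255; -2 -2 0 0 0 0 255; -2 -2 0 0 0 0 255; -2 -2 0 0 0 0 255"

```text
time: 53.42
position: [0.427, 0.3852, 0.0182]
orientation: [0.397, 0.137, 0.694, -0.585]
ft_force: [-0.5, -0.0, 3.2]
opening: 0.0477
```

Request:
carry_out --commands "0 0 0 0 0 0 255; 0 0 0 0 0 0 255; 0 0 0 0 0 0 255"

```text
time: 53.67
position: [0.427, 0.3852, 0.0182]
orientation: [0.397, 0.137, 0.694, -0.585]
ft_force: [-2.3, -0.1, 3.6]
opening: 0.0472
```

Run:
```python
from place import *
np.set_printoptions(precision=4,suppress=True)
s,p,r=st(); e=np.radians(22.8); print(p,s['opening'],s['ft_force'],s['joint_positions'])
d=snap('wrist'); uv,X=grid(d,0,640,0,400,1); A=np.array([.4515,.3955]); k=(np.hypot(*(X[:,:2]-A).T)<.06)&(X[:,2]>.009)&(X[:,2]<.02)
print('A',cv2.minAreaRect(X[k][:,:2].astype(np.float32)*1000))
T=boardT(p,r,[.4515,.3955],e); np.savez('TA.npz',a=T[0],b=T[1].as_quat())
eS=np.radians(29.7); es=np.array([.8686,.4955]); slot=np.array([.5625,.2892])-.026*es
P,R=final(T,slot,.060,eS); print(P,q6est(P,R))
yt=lambda a: Ro.from_rotvec([0,a,0]); hi=P+[0,0,.085]
l=p+[-.0,-.0,.09]; Rm=r*yt(np.pi/2)
c=rows([(l,r,255,0),([.43,.31,.19],Rm,255,0),(hi-[.05,.02,-.02],R,255,0),(hi,R,255,3)])
print(c[0],hi)
```

```text
[0.427  0.3852 0.0182] 0.04723729021838004 [-2.2551 -0.1238  3.6294] [ 0.7443 -0.3408 -0.9636  0.1876 -0.2417 -2.896 ]
A ((453.6567077636719, 394.9853515625), (92.44050598144531, 50.745697021484375), 23.310441970825195)
[0.5302 0.2708 0.0865] [17.8531  8.1886 -8.6437]
-21.3 -21.1 0 0 0 0 255; -42.7 -42.2 0 0 0 0 255; -64 -63.3 0 0 0 0 255; -66.6 -68.4 4.7 0 0.105 0 255; -69.2 -73.5 9.4 0 0.209 0 255; -71.8 -78.6 14.1 0 0.314 0 255; -74.5 -83.7 18.8 0 0.419 0 255; -77.1 -88.8 23.5 0 0.524 0 255
-4.6 -5.1 2.8 0 0.104 0 255; -9.2 -10.2 5.5 0 0.209 0 255; -13.9 -15.3 8.3 0 0.314 0 255; -18.5 -20.4 11 0 0.419 0 255; -23.1 -25.5 13.8 0 0.523 0 255; -27.7 -30.6 16.6 0 0.628 0 255; -32.3 -35.7 19.3 0 0.733 0 255; -37 -40.8 22.1 0 0.837 0 255
-5.1 -5.1 -1.6 0 0.105 0 255; -10.2 -10.2 -3.2 0 0.21 0 255; -15.7 -9.1 -3.3 0.005 0.316 -0.005 255; -21.1 -8 -3.4 0.009 0.422 -0.009 255; -26.5 -6.9 -3.5 0.014 0.528 -0.014 255; -32 -5.8 -3.6 0.019 0.634 -0.018 255; -37.4 -4.7 -3.7 0.023 0.74 -0.023 255; -42.9 -3.6 -3.8 0.028 0.846 -0.027 255
-3.5 0.9 -4.1 0.005 0.106 -0.004 255; -7.1 1.8 -8.3 0.01 0.212 -0.008 255; -10.6 2.7 -12.5 0.015 0.318 -0.012 255; -14.1 3.6 -16.7 0.02 0.424 -0.016 255; -17.7 4.5 -20.8 0.025 0.53 -0.02 255; -21.2 5.4 -25 0.03 0.636 -0.024 255; -24.7 6.3 -29.2 0.035 0.742 -0.028 255; -28.3 7.2 -33.3 0.04 0.849 -0.032 255
11.9 25.9 -3.7 0 0 0 255; 23.8 51.8 -7.4 0 0 0 255; 23.8 51.8 -7.4 0 0 0 255; 23.8 51.8 -7.4 0 0 0 255; 23.8 51.8 -7.4 0 0 0 255
[0.5302 0.2707 0.1715] [0.5302 0.2708 0.1715]
```

Request:
carry_out --commands "-21 -21 0 0 0 0 255; -43 -42 0 0 0 0 255; -64 -63 0 0 0 0 255; -67 -68 5 0 0.105 0 255; -69 -73 9 0 0.209 0 255; -72 -79 14 0 0.314 0 255; -74 -84 19 0 0.419 0 255; -77 -89 23 0 0.524 0 255"

```text
time: 54.38
position: [0.4262, 0.359, 0.1323]
orientation: [0.2, 0.283, 0.773, -0.531]
ft_force: [0.6, -0.2, -0.4]
opening: 0.0477
```

Request:
carry_out --commands "-5 -5 3 0 0.104 0 255; -9 -10 6 0 0.209 0 255; -14 -15 8 0 0.314 0 255; -18 -20 11 0 0.419 0 255; -23 -25 14 0 0.523 0 255; -28 -31 17 0 0.628 0 255; -32 -36 19 0 0.733 0 255; -37 -41 22 0 0.837 0 255"

```text
time: 55.05
position: [0.4278, 0.3193, 0.1762]
orientation: [-0.131, 0.475, 0.788, -0.37]
ft_force: [0.3, 0.5, -0.9]
opening: 0.0479
```

Request:
carry_out --commands "-5 -5 -2 0 0.105 0 255; -10 -10 -3 0 0.21 0 255; -16 -9 -3 0.005 0.316 -0.005 255; -21 -8 -3 0.009 0.422 -0.009 255; -26 -7 -3 0.014 0.528 -0.014 255; -32 -6 -4 0.019 0.634 -0.018 255; -37 -5 -4 0.023 0.74 -0.023 255; -43 -4 -4 0.028 0.846 -0.027 255"

```text
time: 55.72
position: [0.4498, 0.284, 0.188]
orientation: [-0.454, 0.572, 0.665, -0.152]
ft_force: [-0.9, -0.2, -0.6]
opening: 0.0478
```

Request:
carry_out --commands "-4 1 -4 0.005 0.106 -0.004 255; -7 2 -8 0.01 0.212 -0.008 255; -11 3 -12 0.015 0.318 -0.012 255; -14 4 -17 0.02 0.424 -0.016 255; -18 5 -21 0.025 0.53 -0.02 255; -21 5 -25 0.03 0.636 -0.024 255; -25 6 -29 0.035 0.742 -0.028 255; -28 7 -33 0.04 0.849 -0.032 255"

```text
time: 56.38
position: [0.4781, 0.2504, 0.1889]
orientation: [0.702, -0.565, -0.425, -0.092]
ft_force: [0.1, -0.6, -0.1]
opening: 0.0472
```

Request:
carry_out --commands "12 26 -4 0 0 0 255; 24 52 -7 0 0 0 255; 24 52 -7 0 0 0 255; 24 52 -7 0 0 0 255; 24 52 -7 0 0 0 255; 24 52 -7 0 0 0 255"

```text
time: 56.88
position: [0.5284, 0.2715, 0.1715]
orientation: [0.7, -0.564, -0.428, -0.092]
ft_force: [0.5, 0.9, 0.1]
opening: 0.0471
```

Run:
```python
from chk import *
z=np.load('TA.npz'); T=(z['a'],Ro.from_quat(z['b'])); es=np.array([.8686,.4955])
P,R=final(T,np.array([.5625,.2892])-.026*es,.060,np.radians(29.7)); s,p,r=st(); print(P+[0,0,.085],(r.inv()*R).as_rotvec(),s['joint_positions'])
chk()
```

```text
[0.53018897 0.27076857 0.17151759] [ 0.00028877 -0.00031164 -0.00114031] [ 0.2750848  -0.54570367 -0.76216412  0.58970486  0.16779082 -0.17731918]
board n [-0.8708 -0.4916  0.0005] a face -0.03484963388036123 lat [-0.0257  0.0236] z [0.0449 0.1851]
[  0   0   0   0 188 229  12   0   0   0   0  13 217  74   0   0   0   0
   0 106 103   0   0   0   0   0   0   0   0   0]
[0.5287 0.2715 0.1723] [0.4167 0.5303 0.1001] 0.04738999017099304
```

Run:
```python
from h import *
s,p,r=st(); es=np.array([.8686,.4955,0]); l=np.array([-.4955,.8686,0])
t=p+es*.003-l*.001
c=rows([(t-[0,0,.035],r,255,3)]); print()
c=rows([(t-[0,0,.083],r,255,4)],c)
```

```text
-22.5 27 -0.9 0 0 0 255; -22.5 27 -0.9 0 0 0 255; -22.5 27 -0.9 0 0 0 255; -22.5 27 -0.9 0 0 0 255

-16.9 17 0.1 0 0 0 255; -33.8 34.1 0.2 0 0 0 255; -33.8 34.1 0.2 0 0 0 255; -33.8 34.1 0.2 0 0 0 255; -33.8 34.1 0.2 0 0 0 255; -33.8 34.1 0.2 0 0 0 255
```

Request:
carry_out --commands "-11 13 -1 0 0 0 255; -22 27 -1 0 0 0 255; -22 27 -1 0 0 0 255; -22 27 -1 0 0 0 255; -22 27 -1 0 0 0 255; -22 27 -1 0 0 0 255"

```text
time: 57.43
position: [0.5334, 0.2725, 0.1395]
orientation: [0.699, -0.564, -0.429, -0.093]
ft_force: [-0.2, 0.7, 0.3]
opening: 0.0475
```

```bash
python3 -c "
from chk import *; chk()"
```

```text
board n [-0.8696 -0.4938 -0.0031] a face -0.029870898691061704 lat [-0.0273  0.0222] z [0.0238 0.1531]
[  0   0   0   0 222 251  22   0   0   0   0  12 196   0   0   0   0   0
   0   0   0   0   0   0   0   0   0   0   0   0]
[0.5334 0.2725 0.1395] [ 0.1264  1.1278 -0.744 ] 0.04750830639679416
```

Request:
carry_out --commands "-8 5 0 0 0 0 255; -18 15 0 0 0 0 255; -26 23 0 0 0 0 255; -32 29 0 0 0 0 255; -35 32 0 0 0 0 255; -36 33 0 0 0 0 255; -36 33 0 0 0 0 255; -36 33 0 0 0 0 255"

```text
time: 58.15
position: [0.5308, 0.271, 0.0887]
orientation: [0.7, -0.564, -0.428, -0.092]
ft_force: [0.4, -0.7, 0.1]
opening: 0.0471
```

Request:
carry_out --commands "-1 1 0 0 0 0 255; -1 1 0 0 0 0 255; -1 1 0 0 0 0 60; -1 1 0 0 0 0 60; -1 1 0 0 0 0 60; -1 1 0 0 0 0 60; -1 1 0 0 0 0 60; -1 1 0 0 0 0 60"

```text
time: 58.82
position: [0.5305, 0.2709, 0.0867]
orientation: [0.7, -0.564, -0.428, -0.092]
ft_force: [0.3, 0.7, 0.1]
opening: 0.0652
```

Request:
carry_out --commands "0 -10 0 0 0 0 60; 0 -25 0 0 0 0 60; 0 -50 0 0 0 0 60; 0 -80 0 0 0 0 60; 0 -110 0 0 0 0 60; 0 -120 0 0 0 0 60; 0 -120 0 0 0 0 60; 0 -120 0 0 0 0 60"

```text
time: 59.48
position: [0.4576, 0.2293, 0.1732]
orientation: [0.699, -0.564, -0.429, -0.093]
ft_force: [-1.4, -0.2, 0.1]
opening: 0.0651
```

```bash
python3 rk.py
python3 - <<'E'
from h import *
import numpy as np
# bystanders and chest: compare now vs start in the top view
a=load('top0'); b=load('rk_top'); 
for n,(u,v) in dict(glue=(252,155),tin=(182,190),pot=(354,135)).items():
    A=a['image'][v-20:v+20,u-20:u+20]; B=b['image'][v-20:v+20,u-20:u+20]; print(n,np.abs(A.astype(int)-B).mean())
# pull bar position vs chest: orange pixels
h=cv2.cvtColor(b['image'],cv2.COLOR_BGR2HSV); m=np.zeros(h.shape[:2],bool); m[160:230,390:490]=((h[...,1]>200)&(h[...,2]>150))[160:230,390:490]
vu=np.argwhere(m)[:,::-1]; w=world(b,vu,.088)[:,:2]-CO; x=w@CX; y=w@CY; print(len(vu),np.percentile(x,[2,50,98]),np.percentile(y,[2,98]))
# drawer front panel depth: points at z .06-.108 ahead of the chest
from place import grid
uv,X=grid(b,380,500,120,240,1); w=X[:,:2]-CO; x=w@CX; y=w@CY; k=(X[:,2]>.1)&(X[:,2]<.116)&(abs(y)<.14)&(x<.03); print('panel',k.sum(),np.percentile(x[k],[2,50]) if k.sum() else '')
E
```

```text
wrist 3503
  a [-0.0352 -0.034  -0.0209] b [-0.0279  0.0208] z [0.0572 0.1006] 2473
  a [0.0265 0.028  0.0402] b [-0.026   0.0226] z [0.078  0.1005] 1030
scene 326
  a [-0.0355 -0.0218 -0.0178] b [-0.0323  0.0226] z [0.0586 0.1034] 184
  a [0.027  0.0397 0.0446] b [-0.0272  0.0236] z [0.0581 0.104 ] 142
top 319
  a [-0.0361 -0.0337 -0.0214] b [-0.024   0.0249] z [0.0589 0.1078] 156
  a [0.0254 0.0279 0.04  ] b [-0.022   0.0262] z [0.0595 0.1091] 163
[0.4566 0.2294 0.1697] 0.06566987963720178 [ 0.2033 -0.8498 -0.9158  0.7536  0.2172 -0.2304]
glue 3.0727083333333334
tin 3.1133333333333333
pot 3.1066666666666665Traceback (most recent call last):
  File "<stdin>", line 9, in <module>
  File "h.py", line 14, in world
    s=cv2.undistortPointsIter(uv.reshape(-1,1,2),k,D,None,None,(3,50,1e-10)).reshape(-1,2)
      ~~~~~~~~~~~~~~~~~~~~~~~^^^^^^^^^^^^^^^^^^^^^^^^^^^^^^^^^^^^^^^^^^^^^^^
cv2.error: OpenCV(4.12.0) /io/opencv/modules/calib3d/src/undistort.dispatch.cpp:347: error: (-215:Assertion failed) CV_IS_MAT(_src) && CV_IS_MAT(_dst) && (_src->rows == 1 || _src->cols == 1) && (_dst->rows == 1 || _dst->cols == 1) && _src->cols + _src->rows - 1 == _dst->rows + _dst->cols - 1 && (CV_MAT_TYPE(_src->type) == CV_32FC2 || CV_MAT_TYPE(_src->type) == CV_64FC2) && (CV_MAT_TYPE(_dst->type) == CV_32FC2 || CV_MAT_TYPE(_dst->type) == CV_64FC2) in function 'cvUndistortPointsInternal'
```

Both boards stand in their slots (a = -0.028 and +0.034, tops at about 0.10 m), and the glue, tin and pot are unchanged. The drawer may have crept out about 1 mm when I released it, so I'll give the pull a gentle push with the fingers closed.

Run:
```python
from h import *
R=Rdown(np.radians(67.1)); b=np.array([.5508,-.2848,.0]); t=b-.05*np.r_[CX,0]
c=rows([([.42,.10,.22],Rdown(np.radians(100)),255,0),([t[0],t[1],.2],R,255,1),([t[0],t[1],.085],R,255,4)])
```

```text
-4.2 -12.9 -11.8 -0.016 0.041 0.096 255; -8.3 -25.7 -23.6 -0.033 0.082 0.192 255; -12.5 -38.6 -35.4 -0.049 0.123 0.288 255; -16.7 -51.5 -47.2 -0.066 0.164 0.384 255; -20.8 -64.3 -59 -0.082 0.205 0.48 255; -25 -77.2 -70.8 -0.098 0.246 0.577 255; -29.2 -90 -82.6 -0.115 0.287 0.673 255; -33.3 -102.9 -94.4 -0.131 0.328 0.769 255
1.8 1.8 -34 0 0.052 0 255; 3.6 3.6 -68.1 0 0.104 0 255; 5.5 5.4 -102.1 0 0.156 0 255; 7.3 7.3 -136.2 0 0.208 0 255; 9.1 9.1 -170.2 0 0.261 0 255; 11 10.9 -204.3 0 0.313 0 255; 12.8 12.7 -238.3 0 0.365 0 255; 14.6 14.5 -272.4 0 0.417 0 255
15.5 1.8 -30.3 0 0.052 0 255; 30.9 3.6 -60.7 0 0.105 0 255; 46.4 5.4 -91.1 0 0.157 0 255; 46.4 5.4 -91.1 0 0.157 0 255; 46.4 34.2 -91.1 0 0.157 0 255; 46.4 62.9 -91.1 0 0.157 0 255; 46.4 91.7 -91.1 0 0.157 0 255; 46.4 120.4 -91.1 0 0.157 0 255
0 0 0 0 0 0 255; 0 0 0 0 0 0 255; 0 0 0 0 0 0 255; 0 0 0 0 0 0 255
```

Request:
carry_out --commands "-4 -13 -12 -0.016 0.041 0.096 255; -8 -26 -24 -0.033 0.082 0.192 255; -12 -39 -35 -0.049 0.123 0.288 255; -17 -51 -47 -0.066 0.164 0.384 255; -21 -64 -59 -0.082 0.205 0.48 255; -25 -77 -71 -0.098 0.246 0.577 255; -29 -90 -83 -0.115 0.287 0.673 255; -33 -103 -94 -0.131 0.328 0.769 255"

```text
time: 60.3
position: [0.4206, 0.0999, 0.2216]
orientation: [-0.704, 0.705, 0.06, -0.062]
ft_force: [-0.4, -0.4, 0.4]
opening: -0.0
```

Request:
carry_out --commands "2 2 -34 0 0.052 0 255; 4 4 -68 0 0.104 0 255; 5 5 -102 0 0.156 0 255; 7 7 -136 0 0.208 0 255; 9 9 -170 0 0.261 0 255; 11 11 -204 0 0.313 0 255; 13 13 -238 0 0.365 0 255; 15 14 -272 0 0.417 0 255"

```text
time: 60.97
position: [0.4823, -0.1664, 0.2056]
orientation: [0.703, -0.701, 0.087, -0.086]
ft_force: [0.2, 0.2, -0.3]
opening: -0.0001
```

Request:
carry_out --commands "15 2 -30 0 0.052 0 255; 31 4 -61 0 0.105 0 255; 46 5 -91 0 0.157 0 255; 46 5 -91 0 0.157 0 255; 46 34 -91 0 0.157 0 255; 46 63 -91 0 0.157 0 255; 46 92 -91 0 0.157 0 255; 46 120 -91 0 0.157 0 255"

```text
time: 61.63
position: [0.5049, -0.2635, 0.0846]
orientation: [0.694, -0.692, 0.14, -0.14]
ft_force: [-0.5, 0.9, -0.4]
opening: 0.0001
```

Request:
carry_out --commands "5 0 0 0 0 0 255; 10 0 0 0 0 0 255; 15 0 0 0 0 0 255; 20 0 0 0 0 0 255; 24 0 0 0 0 0 255; 26 0 0 0 0 0 255; 28 0 0 0 0 0 255; 28 0 0 0 0 0 255"

```text
time: 62.3
position: [0.532, -0.2757, 0.0894]
orientation: [0.693, -0.693, 0.139, -0.142]
ft_force: [-0.1, -0.5, -0.9]
opening: -0.0
```

Request:
carry_out --commands "2 1 0 0 0 0 255; 3 2 0 0 0 0 255; 4 2 0 0 0 0 255; 5 2 0 0 0 0 255; 6 2 0 0 0 0 255; 7 2 0 0 0 0 255; 7 2 0 0 0 0 255; 7 2 0 0 0 0 255"

```text
time: 62.97
position: [0.5366, -0.2774, 0.0861]
orientation: [0.694, -0.692, 0.14, -0.141]
ft_force: [-3.2, 1.7, 2.4]
opening: 0.0003
```

Request:
carry_out --commands "1 0 0 0 0 0 255; 2 0 0 0 0 0 255; 2 0 0 0 0 0 255; 2 0 0 0 0 0 255"

```text
time: 63.3
position: [0.5367, -0.2775, 0.0861]
orientation: [0.694, -0.692, 0.142, -0.139]
ft_force: [-6.8, 4.7, 3.5]
opening: 0.0002
```

Request:
carry_out --commands "-10 0 0 0 0 0 255; -30 -5 0 0 0 0 255; -40 -30 0 0 0 0 255; -40 -65 0 0 0 0 255; -40 -100 0 0 0 0 255; -40 -120 0 0 0 0 255; -40 -120 0 0 0 0 255; -40 -120 0 0 0 0 255"

```text
time: 63.97
position: [0.504, -0.2642, 0.2088]
orientation: [-0.693, 0.693, -0.137, 0.144]
ft_force: [0.0, 0.1, -0.6]
opening: -0.0001
```

```bash
python3 rk.py | grep -v A
python3 - <<'E'
from h import *
s,p,r=st(); print(s['time'],p,s['ft_force'])
print(ctrl.job_done())
E
```

```text
wrist 0
scene 330
  a [-0.0358 -0.0224 -0.0177] b [-0.0322  0.0211] z [0.0565 0.1028] 188
  a [0.0273 0.0396 0.0441] b [-0.0287  0.0234] z [0.059  0.1036] 142
top 322
  a [-0.0362 -0.0331 -0.0208] b [-0.0242  0.0248] z [0.0587 0.1082] 157
  a [0.0252 0.0275 0.0405] b [-0.0218  0.0263] z [0.058  0.1082] 165
[ 0.5018 -0.2628  0.2045] -0.00013216352146861184 [-0.6022  0.1508  0.1347  1.5551  0.0025 -0.2023]
64.1167 [ 0.50176471 -0.26278114  0.20445731] [-0.30433925  0.22062775 -0.77496524]
the job is handed in; nothing more can be done
None
```

I finished the job and handed it in at 64 s of robot time, well under the 208 s limit. There was no filling knife on this bench. I pulled the drawer out to its stop and laid the brush, chisel and try square in their compartments. Then I shut the drawer and stood board_b in the far slot and board_a in the near slot of the drying rack.

**Last checks:**
- **Tools:** the last top view of the open drawer showed all three in their recesses, though the arm hid part of the square's stock. I did not look inside again after shutting it.
- **Drawer:** it travelled about 180 mm in. I then pushed the pull again with closed fingers; at about 8 N it did not move, so it is against its stop.
- **Boards:** depth readings from the scene and top cameras at the end put both upright in their own slots, tops about 0.10 m above the bench. Neither had moved since I let go.
- **Bystanders:** a top-view comparison with the start showed no change at the glue bottle, tin or pencil pot.

**What went wrong or stayed unchecked:**
- I regripped board_a once because the first grip was too shallow.
- The reach limit meant gripping board_b at a steeper tool angle than the suggested 45 degrees.
- The picture limit was used up before the boards were placed, so those checks rest on depth numbers only.
- One script for measuring the drawer pull in the image crashed, and I used the push test instead.

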